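# Hang the substrate rack in the rinse tank and slide it under the splash cover

### The arm

A 6-joint arm with a two-finger parallel gripper is mounted at the origin on a cart in front of the work surface, level with it; the furniture and walls round the work are solid. World frame = base frame: x ahead of the robot, y to its left, z up, the work surface at z = 0. Lengths are in mm, angles in rad, forces in N, time in s.
With the tool pointing down it reaches from about 275 to 750 mm from the base axis. Payload 10.2 kg.
Tool frame: the origin (TCP) lies midway between the tips of the shut fingers; the grasp point (between the pads) lies 19 mm behind it; y points along the fingers, z is the direction in which the jaws open and shut, and the axes are right-handed (so a half turn about y gives the same grasp; the last joint's range is limited). The gripper opens to 85 mm and grips with 20 to 120 N. Pads are 22 mm wide; open, the fingers measure 114 mm over their backs; the gripper's body (76 mm by 85 mm) begins 54 mm behind the grasp point. The pads swing forward as they close: fully open they stand 13 mm farther back than shut.
Start: joints at [1.057, 0.313, 1.498, -0, 1.331, -0.223], TCP at [150.54, 502.96, 200.694] pointing down, gripper open.
Joint ranges: [-2.94, 2.94], [-0.97, 2.17], [0.19, 2.56], [-1.23, 4.37], [0.02, 3.11], [-2.88, 2.88]. Speed limits (rad/s): [2.39, 2.39, 3.01, 3.14, 3.14, 3.14].

### API

Orientations are given as a unit quaternion [w, x, y, z].
In Python, from rig import ctrl gives the robot as it stands.
- The arm moves only by the shell command python3 -m inch 'ROWS' [OPENING] [FORCE]. ROWS is JSON, one flat list of numbers, 6 for each row, row after row: the shift along the tool's x, y, z in cm, then the turn, a rotation vector about the tool's x, y, z in rad. A call has 1 to 8 rows; each row is the pose to reach, as a shift and turn from the pose commanded when the call began, along the tool's axes at that moment; what a row does not reach only later rows make up. A row lasts 1/12 s, in which the tool goes at most 41.7 mm and 7.16 degrees, less where a joint would pass 70% of its speed; a pose out of reach is approached as far as the arm can. A call with a gripper value outside its range is refused whole. OPENING is the gripper command: -1 is fully open, 1 is shut, values between are in proportion, set as the call begins (- or left out, the last holds). The fingers move at their own pace and stop on an object; FORCE is the grip in N (left out, the last holds). Time passes only in rows, so rows that repeat a pose let the fingers close. It gives the time, the measured TCP pose, the force and the opening at its end, in the units of the state.
- ctrl.sense(): the state, without advancing time (a new reading comes with each control period).
- ctrl.capture(name): name is "side" or "top"; returns the picture (384x512x3 uint8, red, green, blue); there is no depth.
- ctrl.get_calibration(name): a dict with "fx", "fy", "cx", "cy" (pixels), "k1" (the pictures are not rectified: a ray, as slopes to the right and down, at radius r is drawn at 1 + k1 r^2 times it, then the intrinsics apply), "world_to_cam" (4x4, takes a point from world to camera coordinates). Camera axes: x right, y down, z forward; pixel columns grow to the right and rows downward; lengths in mm; the calibration is good to about 2 mm. A picture is of the moment at which its call begins. get_calibration takes no time and is no camera call.
- ctrl.finish_job(): hands the job in, once; it reports no verdict.
Trained networks look in the newest picture that a camera, given by its name, has taken for a name from the list of things; names that differ only in an ending like _2 or _b are one class to them, and where a whole thing is asked for, a point or a joint stands for the part that bears it (a point fixed in the world has none). Each returns a list of dicts, best first, with "score" (0 to 1); they miss things now and then, are a little off and sometimes report something else, mostly with a low value. They report only what shows in the picture. A call takes as long as a camera call. They do not tell look-alikes from the thing itself.
- ctrl.search_frame(thing, camera): "uv" ([column, row] in pixels, amid what is visible of it).
The state is a dict: "time_s": time; "joints": joint angles; "dq": joint speeds; "tau": joint torques, N m; "eef_pos": TCP position; "ee_rot": TCP orientation; "force": force on the tool from outside, world axes, zero at the start; "wrist_torque": the same for the moment, N m; "grip_width": opening from 0.0 (shut) to 1.0 (fully open).
Only numpy, scipy, OpenCV 4.12 (cv2) and the standard library are available. Lean on these libraries where they do the work, as an engineer would, in place of code of your own. Each camera call takes 0.05 s, during which the arm holds its last target.

### The job

Hang the steel substrate rack by its bent lip on the tank's long wall nearest the robot, in the open part clear of the splash cover, with the basket inside the tank, and let go of it there. Then slide it gently along the wall, still hanging, until its leading end is under the splash cover and fully home against the tank's end wall. Leave the other things on the desk where they are.

Things in the scene. Friction and masses are not known exactly. Their poses are not given: they have to be found in the camera images.
- tank: Open, empty steel rinse tank, fixed; yaw within 0.3 rad. Origin: centre of the basin's underside, on the desk; y along its length, -x towards the robot. Inside 220 (y) x 110 mm (x), walls 4 mm, floor 5 mm thick, rim 90 mm above the desk. The long wall nearest the robot spans x -59 to -55 mm. At the -y end a white housing (y -114 to -174 mm, 130 wide) carries the splash cover; the +y end is open.
- tank_wall (a point): Top of the tank's long wall nearest the robot, middle of its length and thickness (tank frame -57, 0, 90 mm).
- cover_edge (a point): Point on top of that wall straight below the splash cover's free edge (tank frame -57, -88, 90 mm). The cover is a level steel sheet over the basin's end, from here to -y, x -73 to 73 mm, underside 100 mm and top 104 mm above the desk: a 10 mm slit above the rim.
- tank_end (a point): Where the wall nearest the robot meets the inner face of the end wall under the cover (tank frame -57, -110, 90 mm). With the rack's end against that face the rack's origin is at tank y = -72 mm; wholly clear of the cover it is at y > -50 mm.
- rack: Loose steel rack of five glass plates, 110 to 220 g, 76 mm long (y), 110 mm tall, standing on the desk, yaw within 0.5 rad. Origin: centre of its basket's underside; y along the lip, +x from back plate to basket (to tank +x when hung), lip to -x, towards the robot. Basket x -18 to 18 mm, end cheeks 56 mm high at y +-38 mm; back plate x -20 to -17 mm. Hung, its origin is 20 mm above the desk.
- rack_grip (a point): Middle of the black upright grip on top, at a height to grasp (rack frame -18.5, 0, 95 mm). The grip is 10 mm thick (x), 22 mm wide (y), z 73 to 110 mm. It is too tall for the slit under the splash cover and stays outside it.
- rack_lip (a point): Centre of the underside of the lip's bridge, which rests on the wall when hung (rack frame -25.5, 0, 70 mm). The bridge is 3 mm thick; its flange hangs at the outside, inner face x -31 mm, outside x -36 mm, lower edge z 48 mm. The slot over the wall is thus 11 mm wide (x -31 to -20 mm), 22 mm deep, 76 mm long. Hung, the back plate lies on the wall's inner face.
- dropper_bottle: Bystander: amber dropper bottle, 33 mm across, 94 mm tall, origin under its centre.
- spare_objective: Bystander: microscope objective standing upright, 27 mm across, 50 mm tall, origin under its centre.
- wafer_box: Bystander: round flat plastic box, 66 mm across, 18 mm tall, origin under its centre.
- sample_puck: Bystander: aluminium puck, 25 mm across, 11 mm tall, origin under its centre.
- optic_mount: Bystander: small black mirror mount, 38 x 34 x 34 mm, origin under its centre.
- tweezers: Bystander: steel tweezers lying flat, 120 mm long (y), 12 mm wide, 8 mm tall, origin under the centre.
There are look-alikes about, which are no part of the job. Of the things shaped like the rack, the steel one is meant.

How it is judged:
By the outcome, as a careful person would: the job done as asked, in the order asked, and still so for the second after the job is handed in, with the robot touching nothing.
It also fails if it takes over 51 s, if anything falls off the work surface, if the arm or the gripper's body presses on something with over 40 N, if the wrist force passes 120 N, or if a joint passes its speed limit or range.

## Working session

There is one attempt and no reset: what is moved stays moved. The work goes in short steps, Python scripts to look and compute and a shell command to move; the robot and the scene stay as the last step left them, time stands still between calls to the robot, and variables do not carry over. Pictures are saved under pics/ and viewed, and the job is handed in when it is done.

```bash
ls; mkdir -p pics
python3 - <<'E'
from rig import ctrl
import cv2
print(ctrl.sense())
for n in("side","top"):
    im=ctrl.capture(n); cv2.imwrite(f"pics/a_{n}.png",im[:,:,::-1])
    c=ctrl.get_calibration(n); print(n,c)
    for t in("rack","rack_grip","rack_lip","tank","tank_wall","cover_edge","tank_end"):
        print(t,[(d["score"],d["uv"]) for d in ctrl.search_frame(t,n)][:4])
E
```

```text
pics
{'time_s': 0.0, 'joints': array([ 1.05660665e+00,  3.13419902e-01,  1.49845207e+00,  8.64103629e-06,
        1.33099520e+00, -2.23388169e-01]), 'dq': array([ 5.83225115e-04,  9.99223910e-04,  4.24188532e-04, -1.22139605e-05,
       -1.08353296e-03,  2.96092808e-04]), 'tau': array([-8.97410100e-04, -4.12267578e+01, -2.59746838e+01, -1.98045395e-04,
        4.12456910e-03,  3.64019940e-06]), 'eef_pos': array([150.38022266, 502.68884535, 200.14485875]), 'ee_rot': array([-0.69922584,  0.70006433, -0.10261788,  0.10228746]), 'force': array([-0.23681779, -0.44922068, -0.60571644]), 'wrist_torque': array([-0.03609384,  0.00603311,  0.02085044]), 'grip_width': 1.0027534353391592}
side {'fx': 417.9650124024461, 'fy': 417.9650124024461, 'cx': 251.30013676415973, 'cy': 190.26775494371807, 'k1': 0.013134259269142311, 'world_to_cam': array([[ 9.19038194e-01, -3.93957474e-01,  1.28960040e-02,
        -4.39868923e+02],
       [-2.76346084e-01, -6.67309763e-01, -6.91614431e-01,
         2.56845195e+02],
       [ 2.81072303e-01,  6.32056318e-01, -7.22151765e-01,
         8.59767970e+02],
       
[... 602 characters left out ...]
6786991554806, 'world_to_cam': array([[-1.38976235e-01, -9.90275444e-01, -6.33650980e-03,
         1.68398993e+02],
       [-9.67951783e-01,  1.37189304e-01, -2.10353134e-01,
         5.39920478e+02],
       [ 2.09176845e-01, -2.31006506e-02, -9.77604934e-01,
         1.03510195e+03],
       [ 0.00000000e+00,  0.00000000e+00,  0.00000000e+00,
         1.00000000e+00]])}
rack [(0.78, [291.7, 260.2]), (0.71, [209.4, 201.9])]
rack_grip [(0.9, [291.3, 258.5]), (0.89, [206.8, 200.1])]
rack_lip [(0.59, [206.4, 199.1]), (0.57, [287.8, 252.6])]
tank [(0.6, [311.2, 189.3])]
tank_wall [(0.62, [314.1, 189.1])]
cover_edge [(0.73, [313.8, 190.5]), (0.52, [208.5, 203.1])]
tank_end [(0.65, [312.4, 190.0])]
```

View pics/a_side.png

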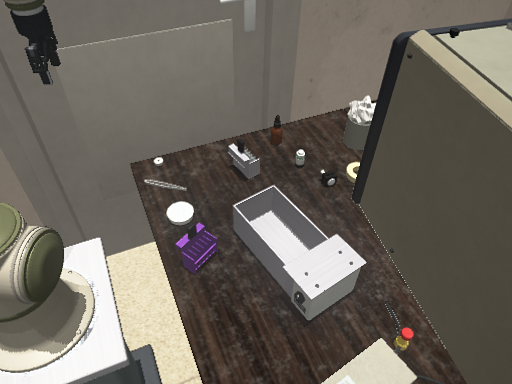

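View pics/a_top.png

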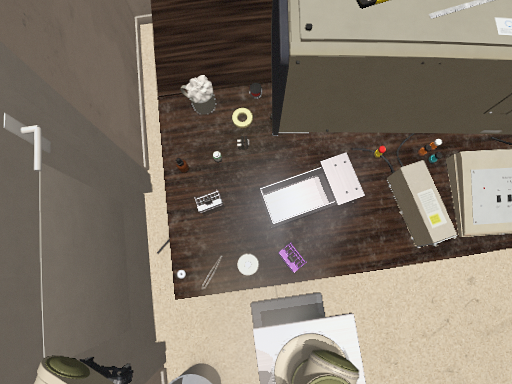

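Run:
```python
import cv2
a=cv2.imread("pics/a_side.png");b=cv2.imread("pics/a_top.png")
cv2.imwrite("pics/a_side_z.png",cv2.resize(a[120:320,140:400],None,fx=3,fy=3,interpolation=cv2.INTER_CUBIC))
cv2.imwrite("pics/a_top_z.png",cv2.resize(b[120:300,170:410],None,fx=3.3,fy=3.3,interpolation=cv2.INTER_CUBIC))
```

```text
(no output)
```

View pics/a_side_z.png

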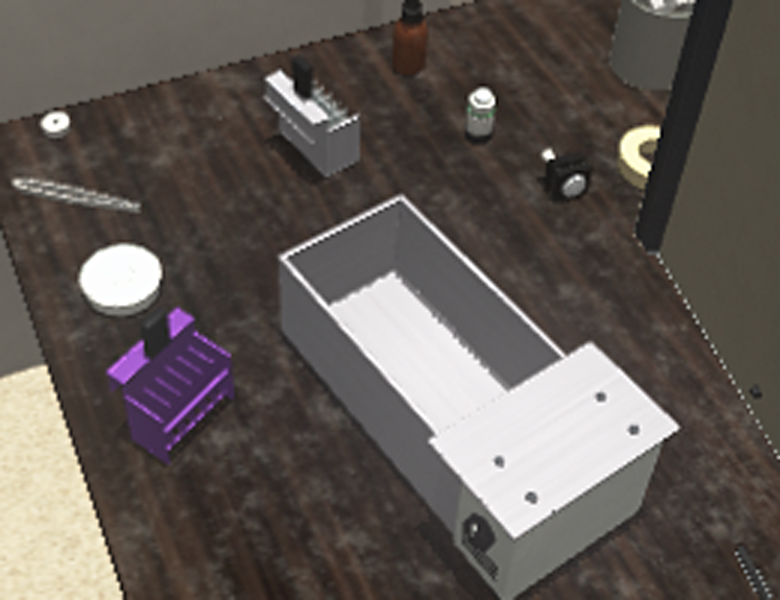

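View pics/a_top_z.png

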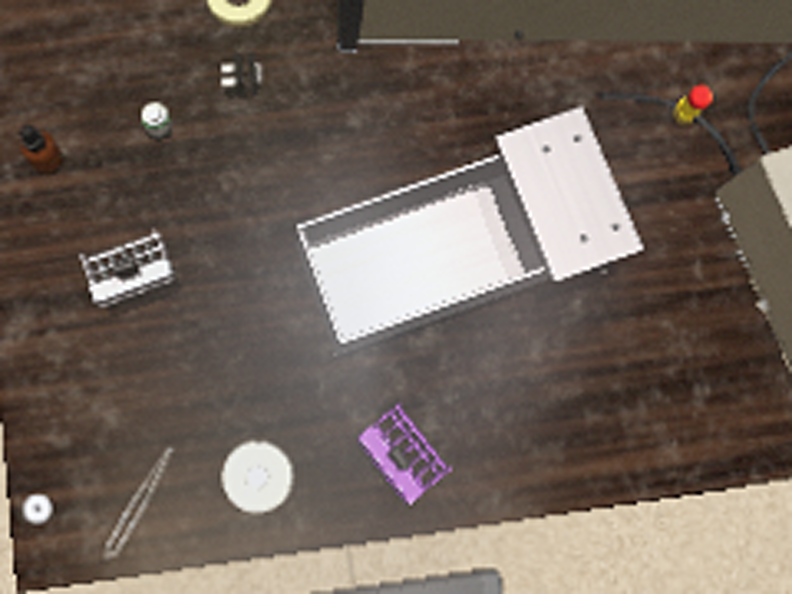

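Steel rack: the grey one at side (240,160), top (208,202). The purple one at side (198,245) is the look-alike. The cover is at the right end of the tank, towards -y. I'll zoom in for accurate corners.

Run:
```python
import cv2
a=cv2.imread("pics/a_side.png");b=cv2.imread("pics/a_top.png")
def z(im,u0,v0,w,h,f,n):
    c=cv2.resize(im[v0:v0+h,u0:u0+w],None,fx=f,fy=f,interpolation=cv2.INTER_NEAREST)
    for i in range(0,w,5): cv2.putText(c,str(u0+i),(i*f,8),0,.28,(0,255,255),1); cv2.line(c,(i*f,8),(i*f,12),(0,255,255),1)
    for i in range(0,h,5): cv2.putText(c,str(v0+i),(0,i*f+4),0,.28,(0,255,255),1)
    cv2.imwrite(f"pics/{n}.png",c)
z(b,190,185,36,30,20,"z_toprack")
z(a,222,136,46,46,13,"z_siderack")
z(b,255,145,115,82,6,"z_toptank")
z(a,228,180,140,140,4,"z_sidetank")
```

```text
(no output)
```

View pics/z_toprack.png

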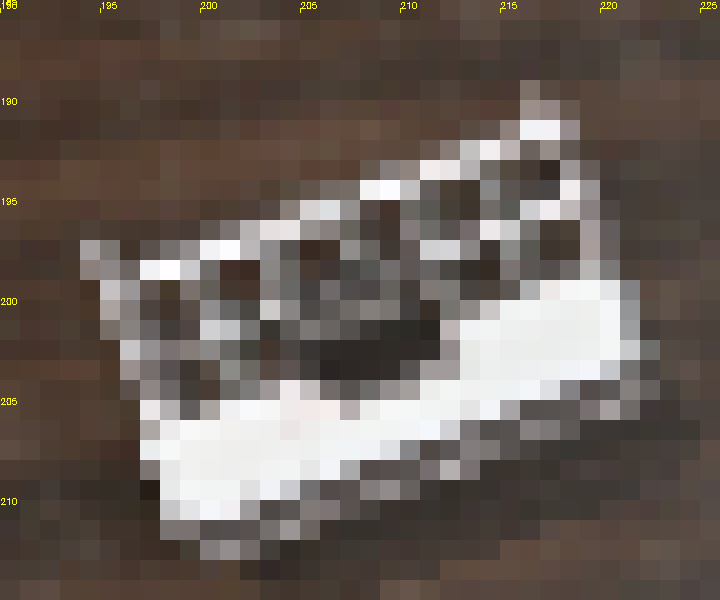

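View pics/z_siderack.png

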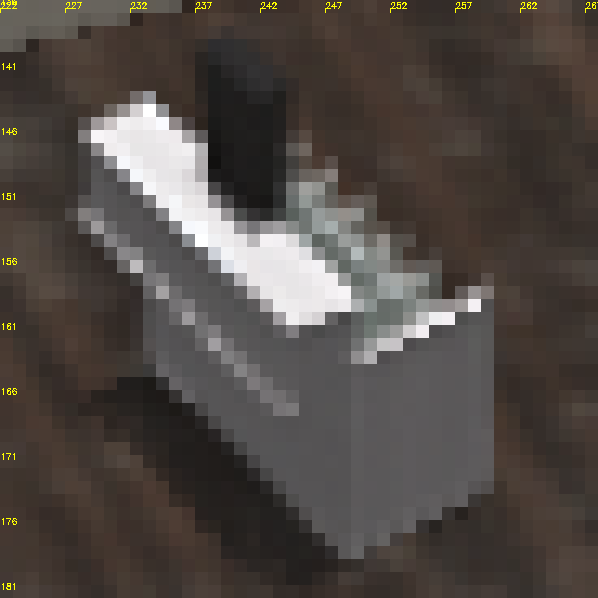

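View pics/z_toptank.png

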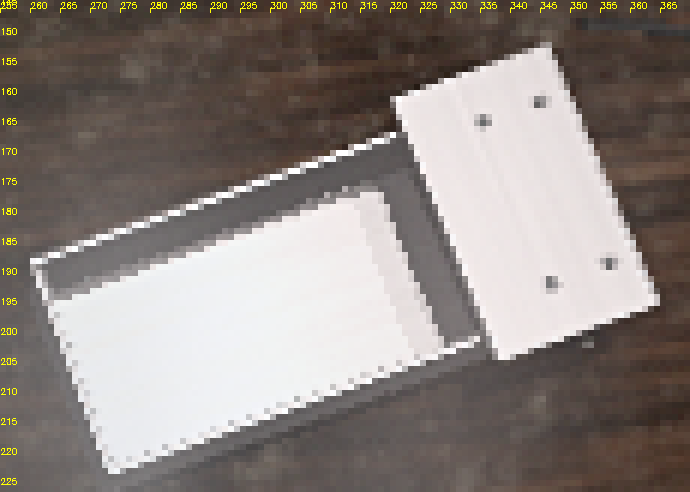

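View pics/z_sidetank.png

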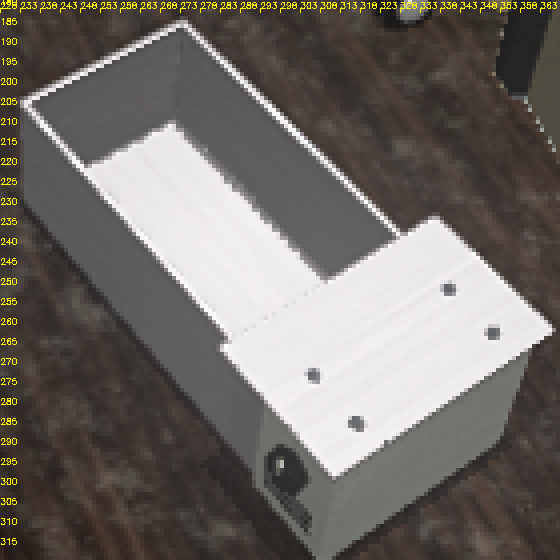

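```bash
cat > h.py <<'E'
import numpy as np
from rig import ctrl
from scipy.optimize import least_squares
from scipy.spatial.transform import Rotation as R
C={n:ctrl.get_calibration(n) for n in("side","top")}
def proj(n,P):
    c=C[n];P=np.atleast_2d(P);q=P@c["world_to_cam"][:3,:3].T+c["world_to_cam"][:3,3]
    s=q[:,:2]/q[:,2:];s=s*(1+c["k1"]*(s**2).sum(1,keepdims=True))
    return s*[c["fx"],c["fy"]]+[c["cx"],c["cy"]]
def place(p,M,z0=0):
    c,s=np.cos(p[2]),np.sin(p[2]);M=np.atleast_2d(np.array(M,float))
    return np.c_[p[0]+c*M[:,0]-s*M[:,1],p[1]+s*M[:,0]+c*M[:,1],M[:,2]+z0]
def fit(obs,p0,z0=0,show=True):
    def f(p): return np.concatenate([(proj(n,place(p,[m for m,_ in o],z0))-[u for _,u in o]).ravel() for n,o in obs.items()])
    r=least_squares(f,p0,loss="soft_l1",x_scale=[100,100,.1])
    if show:
        print("pose",r.x.round(3),"cost",round(r.cost,2));print(f(r.x).reshape(-1,2).round(1).tolist())
    return r.x
E
python3 - <<'E'
from h import *
T={"top":[((59,114,90),(259.8,187.8)),((-59,114,90),(272.5,223.2)),((73,-88,104),(319.8,160.7)),((-73,-88,104),(337.5,204.5)),((-73,-174,104),(364.2,194.5)),((73,-174,104),(345.8,151.8))],
"side":[((-59,114,90),(233,205.3)),((59,114,90),(273,185)),((-73,-88,104),(282.5,266)),((73,-88,104),(336.5,233.7)),((73,-174,104),(365.7,261)),((-73,-174,104),(310.7,298.7))]}
K={"top":[((-36,38,73),(197.6,210.5)),((-36,-38,73),(220.5,203.2)),((18,38,56),(193.7,196.7)),((18,-38,56),(215.7,188.7))],
"side":[((-36,-38,73),(244,160.5)),((-36,38,73),(228,145.9)),((18,-38,0),(259.5,173.2)),((-20,-38,0),(248.3,178.4)),((18,-38,56),(259.2,156.7))]}
for O,p in((T,(500,0,.2)),(K,(480,250,.2))):
    p=fit(O,p)
    for n in O: fit({n:O[n]},p)
E
```

```text
pose [ 5.33864e+02 -4.61540e+01  2.06000e-01] cost 1.56
[[-0.2, -0.4], [0.5, 0.3], [-0.0, -0.2], [0.5, -0.1], [-0.1, 0.4], [-0.5, -0.2], [-0.8, -0.2], [0.4, -0.6], [-0.3, 0.4], [0.1, -0.5], [0.5, 0.4], [-0.1, 0.0]]
pose [ 5.33907e+02 -4.59870e+01  2.03000e-01] cost 0.55
[[-0.2, -0.5], [0.4, 0.2], [-0.0, -0.1], [0.4, 0.0], [-0.2, 0.5], [-0.4, -0.1]]
pose [ 5.33792e+02 -4.62310e+01  2.08000e-01] cost 0.94
[[-0.8, -0.1], [0.3, -0.6], [-0.3, 0.4], [0.1, -0.5], [0.5, 0.3], [0.0, 0.0]]
pose [5.68113e+02 2.46032e+02 2.19000e-01] cost 2.79
[[0.4, 0.6], [0.7, -0.6], [-0.3, -0.5], [0.4, -0.8], [-0.7, -0.0], [-0.8, -1.0], [-0.2, -0.7], [-0.2, -0.4], [0.6, 0.7]]
pose [5.67199e+02 2.46972e+02 2.01000e-01] cost 0.67
[[-0.2, 0.8], [0.3, 0.0], [-0.5, -0.4], [0.3, -0.3]]
pose [5.67940e+02 2.44863e+02 2.37000e-01] cost 1.28
[[-0.2, 0.3], [-0.8, -0.5], [0.0, -0.6], [0.2, -0.1], [0.9, 0.9]]
```

```bash
cat >> h.py <<'E'
TANK=np.array([533.9,-46.1,.206]);RACK=np.array([567.9,246.0,.217])
def rot(s): q=s["ee_rot"];return R.from_quat([q[1],q[2],q[3],q[0]])
def delta(target,yaw,flip=None):
    """row (cm, rad) from now to TCP target with tool y down, tool z along +-(cos yaw, sin yaw)"""
    s=ctrl.sense();Rn=rot(s);best=None
    for sg in((1,-1) if flip is None else (flip,)):
        z=sg*np.array([np.cos(yaw),np.sin(yaw),0]);y=np.array([0,0,-1.]);x=np.cross(y,z)
        Rt=R.from_matrix(np.c_[x,y,z]);rv=(Rn.inv()*Rt).as_rotvec()
        if best is None or np.linalg.norm(rv)<np.linalg.norm(best): best=rv;bs=sg
    sh=Rn.inv().apply(np.array(target)-s["eef_pos"])/10
    print("t",round(s["time_s"],2),"pos",s["eef_pos"].round(1),"F",s["force"].round(1),"grip",round(s["grip_width"],3),"sg",bs)
    print("row",sh.round(3),best.round(4),"j",s["joints"].round(2))
E
python3 - <<'E'
from h import *
print(rot(ctrl.sense()).as_matrix().round(3))
g=place(RACK,(-18.5,0,0))[0];print(g)
delta([g[0],g[1],150],RACK[2])
E
```

```text
[[ 0.958  0.     0.287]
 [-0.287  0.     0.958]
 [ 0.    -1.     0.   ]]
[549.8338667  242.01693237   0.        ]
t 0.8 pos [150.5 503.  200.7] F [0.2 0.2 0.1] grip 0.999 sg 1
row [ 45.735   5.072 -13.552] [-1.000e-04  1.063e+00  0.000e+00] j [ 1.06  0.31  1.5  -0.    1.33 -0.22]
```

```bash
python3 -m inch '[45.7,3.5,-13.55,0,1.063,0, 45.7,3.5,-13.55,0,1.063,0, 45.7,3.5,-13.55,0,1.063,0, 45.7,3.5,-13.55,0,1.063,0, 45.7,3.5,-13.55,0,1.063,0, 45.7,3.5,-13.55,0,1.063,0, 45.7,3.5,-13.55,0,1.063,0, 45.7,3.5,-13.55,0,1.063,0]' -1 60; python3 -c "
from h import *
g=place(RACK,(-18.5,0,0))[0]
delta([g[0],g[1],150],RACK[2])"
```

```text
time_s: 1.47
eef_pos: [430.3, 319.6, 176.3]
ee_rot: [0.564, -0.563, 0.427, -0.427]
force: [-0.3, 0.8, 0.6]
grip_width: 1.002
t 1.47 pos [430.3 319.6 176.3] F [-0.3  0.8  0.6] grip 1.002 sg 1
row [10.695  2.63   9.411] [-0.0003  0.0566 -0.0001] j [0.42 0.36 1.5  0.   1.28 0.15]
```

```bash
python3 -m inch '[10.7,2.63,9.4,0,0.057,0, 10.7,2.63,9.4,0,0.057,0, 10.7,2.63,9.4,0,0.057,0, 10.7,2.63,9.4,0,0.057,0, 10.7,2.63,9.4,0,0.057,0, 10.7,2.63,9.4,0,0.057,0, 10.7,2.63,9.4,0,0.057,0]'
python3 - <<'E'
from h import *
import cv2
g=place(RACK,(-18.5,0,0))[0]
delta([g[0],g[1],78],RACK[2])
for n in("side","top"):
    im=ctrl.capture(n)[:,:,::-1].copy();u,v=proj(n,[g[0],g[1],95])[0]
    u0,v0=int(u)-45,int(v)-45
    cv2.imwrite(f"pics/b_{n}.png",cv2.resize(im[max(v0,0):v0+90,u0:u0+90],None,fx=6,fy=6,interpolation=cv2.INTER_CUBIC))
E
```

```text
time_s: 2.05
eef_pos: [548.1, 244.7, 150.2]
ee_rot: [0.553, -0.553, 0.441, -0.441]
force: [-0.0, 0.6, 0.2]
grip_width: 0.997
t 2.05 pos [548.1 244.7 150.2] F [-0.   0.6  0.2] grip 0.997 sg 1
row [0.306 7.216 0.106] [ 0.0001  0.0065 -0.0002] j [0.22 0.52 1.33 0.   1.29 0.  ]
```

View pics/b_side.png

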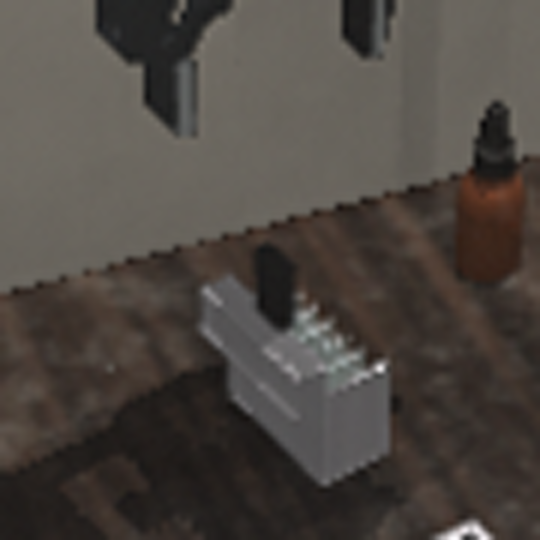

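View pics/b_top.png

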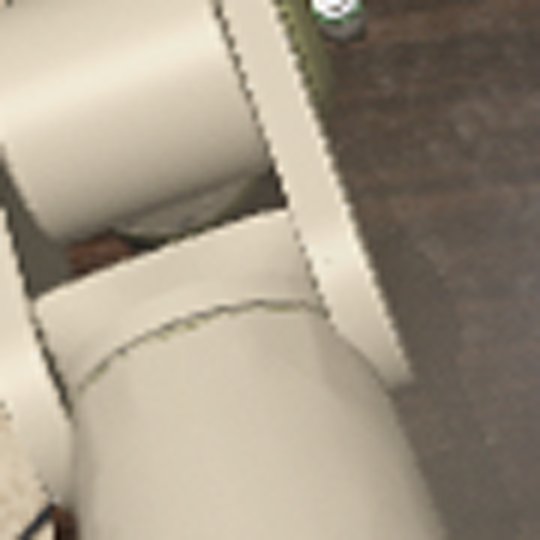

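Side view: the open fingers straddle the grip in x, left tip at zoom (185,130), right tip at (370,55), with the grip between them at (275,285). Top view: blocked by the arm. Descending.

```bash
python3 -c "
from h import *
g=place(RACK,(-18.5,0,0))[0];delta([g[0],g[1],78],RACK[2])"
```

```text
t 2.15 pos [548.  245.1 150.5] F [-0.5  0.3  0. ] grip 1.002 sg 1
row [0.343 7.251 0.108] [-0.0005  0.0074 -0.0001] j [0.23 0.52 1.33 0.   1.29 0.  ]
```

```bash
python3 -m inch '[0.34,2.5,0.1,0,0.007,0, 0.34,5,0.1,0,0.007,0, 0.34,6.5,0.1,0,0.007,0, 0.34,7.2,0.1,0,0.007,0, 0.34,7.2,0.1,0,0.007,0, 0.34,7.2,0.1,0,0.007,0]'
python3 - <<'E'
from h import *
import cv2
g=place(RACK,(-18.5,0,0))[0]
im=ctrl.capture("side")[:,:,::-1]
delta([g[0],g[1],78],RACK[2])
u,v=proj("side",[g[0],g[1],95])[0]
u0,v0=int(u)-45,int(v)-45
cv2.imwrite("pics/c.png",cv2.resize(im[v0:v0+90,u0:u0+90],None,fx=6,fy=6,interpolation=cv2.INTER_CUBIC))
E
```

```text
time_s: 2.65
eef_pos: [550.6, 241.7, 79.0]
ee_rot: [0.552, -0.551, 0.443, -0.443]
force: [-0.2, 0.6, 1.0]
grip_width: 1.001
t 2.7 pos [550.9 241.6  79.4] F [ 0.4 -0.7 -0.9] grip 0.996 sg 1
row [-0.063  0.143 -0.095] [-0.0022 -0.0004 -0.    ] j [0.22 0.59 1.41 0.   1.14 0.  ]
```

View pics/c.png

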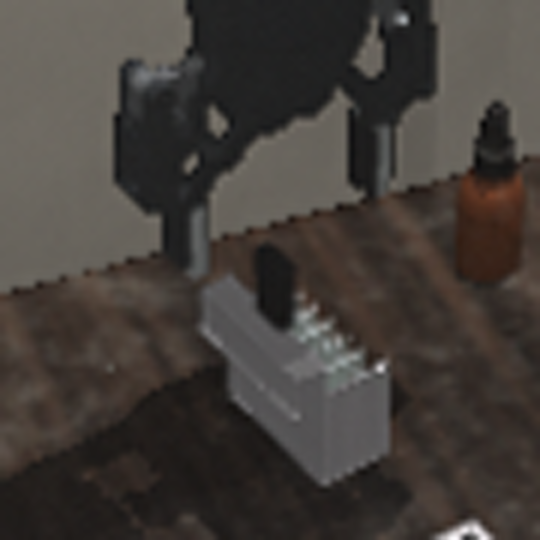

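Left tip at zoom (195,275), right tip at (377,195). I'll compare these with the projected tip positions.

Run:
```python
from h import *
s=ctrl.sense();z=rot(s).as_matrix()[:,2];p=s["eef_pos"]
g=place(RACK,(-18.5,0,95))
u,v=proj("side",g)[0];u0,v0=int(u)-45,int(v)-45
f=lambda P:((proj("side",P)-[u0,v0])*6+3).round().tolist()
print("grip top corners",f(place(RACK,[(-23.5,-11,110),(-13.5,-11,110),(-23.5,11,110),(-23.5,-11,73)])))
for dz in(0,13):
  for o in(-42.5,42.5): print(dz,o,f(p+z*o+[0,0,dz]))
```

```text
grip top corners [[280.0, 268.0], [299.0, 260.0], [251.0, 242.0], [280.0, 333.0]]
0 -42.5 [[198.0, 341.0]]
0 42.5 [[356.0, 269.0]]
13 -42.5 [[197.0, 318.0]]
13 42.5 [[356.0, 247.0]]
```

Run:
```python
from h import *
import cv2
im=cv2.imread("pics/c.png");im=np.clip(im.astype(float)*3,0,255).astype(np.uint8)
cv2.imwrite("pics/c2.png",im)
a=cv2.imread("pics/a_side.png")
z=np.array([.287,.958,0]);p=np.array([150.5,503,200.7])
for o in(-50,0,50): print(o,proj("side",p+z*o+[0,0,13]))
cv2.imwrite("pics/a_f.png",cv2.resize(a[0:110,0:110],None,fx=5,fy=5))
```

```text
-50 [[51.48172387 95.79576978]]
0 [[55.66984299 84.68952884]]
50 [[59.59337336 74.27305679]]
```

View pics/c2.png

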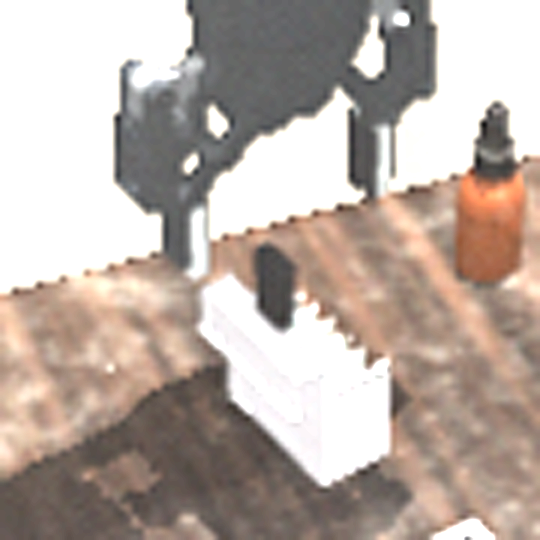

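View pics/a_f.png

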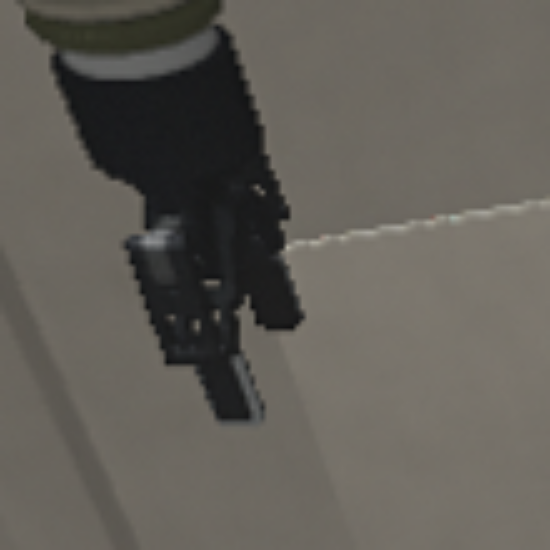

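The rack overlays well, but the finger ends appear about 8 px higher than predicted, both here and in the start picture. Before gripping I'll half-close to see the real tip height beside the grip.

```bash
python3 -m inch '[0,0,0,0,0,0, 0,0,0,0,0,0, 0,0,0,0,0,0, 0,0,0,0,0,0]' 0.4
python3 - <<'E'
from h import *
import cv2
g=place(RACK,(-18.5,0,0))[0]
im=ctrl.capture("side")[:,:,::-1]
delta([g[0],g[1],78],RACK[2])
s=ctrl.sense()
u,v=proj("side",[g[0],g[1],95])[0]
u0,v0=int(u)-45,int(v)-45
im=cv2.resize(im[v0:v0+90,u0:u0+90],None,fx=6,fy=6,interpolation=cv2.INTER_CUBIC)
print(((proj("side",s["eef_pos"])-[u0,v0])*6+3))
cv2.imwrite("pics/d.png",np.clip(im.astype(float)*1.7,0,255).astype(np.uint8))
E
```

```text
time_s: 3.03
eef_pos: [550.6, 241.1, 78.4]
ee_rot: [0.551, -0.551, 0.443, -0.443]
force: [0.6, -0.3, 0.7]
grip_width: 0.453
t 3.08 pos [550.5 241.1  78.2] F [-0.1 -1.4 -0.4] grip 0.36 sg 1
row [-0.104  0.024 -0.048] [-0.0004 -0.001   0.    ] j [ 0.22  0.59  1.41 -0.    1.14  0.  ]
[[277.79150323 307.4678844 ]]
```

View pics/d.png

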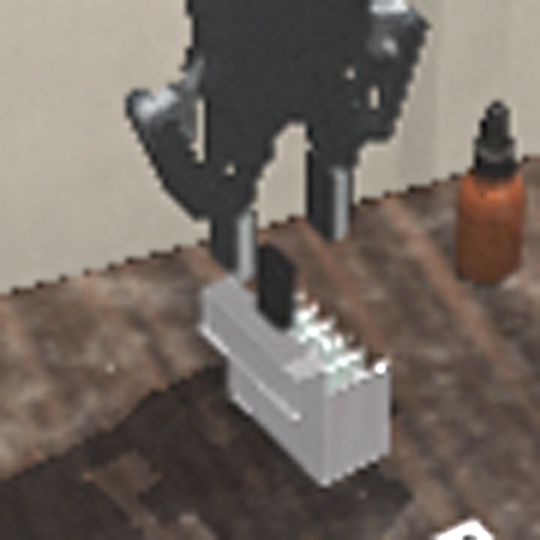

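Tips show at zoom (235,278) and (340,240), straddling the grip but still looking high. Closing gently here is safe, since the tips cannot be below the lip, and it will show the true overlap.

```bash
python3 -m inch '[0,0,0,0,0,0, 0,0,0,0,0,0, 0,0,0,0,0,0, 0,0,0,0,0,0]' 1 20
python3 - <<'E'
from h import *
import cv2
g=place(RACK,(-18.5,0,0))[0]
im=ctrl.capture("side")[:,:,::-1]
delta([g[0],g[1],78],RACK[2])
u,v=proj("side",[g[0],g[1],95])[0]
u0,v0=int(u)-45,int(v)-45
im=cv2.resize(im[v0:v0+90,u0:u0+90],None,fx=6,fy=6,interpolation=cv2.INTER_CUBIC)
cv2.imwrite("pics/e.png",np.clip(im.astype(float)*1.7,0,255).astype(np.uint8))
E
```

```text
time_s: 3.42
eef_pos: [550.4, 241.1, 78.0]
ee_rot: [-0.551, 0.551, -0.443, 0.443]
force: [-1.2, -0.1, 1.1]
grip_width: 0.102
t 3.47 pos [550.4 241.1  78. ] F [-0.4 -0.2  0.8] grip 0.1 sg 1
row [-0.101  0.003 -0.032] [ 0.0001 -0.0009 -0.    ] j [0.22 0.59 1.41 0.   1.14 0.  ]
```

View pics/e.png

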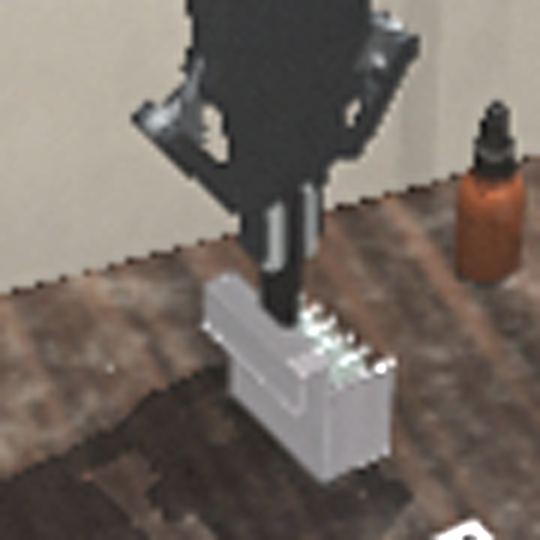

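Fingers closed on the grip at about 9 mm. Visually the tips end at zoom (275,272), near the grip's top, and the grip shows down to (285,328), so it overlaps only a few mm. I'll reopen a bit and go down in small steps, watching the force.

```bash
python3 -m inch '[-0.1,0,-0.03,0,0,0, -0.1,0,-0.03,0,0,0, -0.1,0.2,-0.03,0,0,0, -0.1,0.4,-0.03,0,0,0]' 0.4 20; python3 -m inch '[0,0.15,0,0,0,0, 0,0.3,0,0,0,0, 0,0.3,0,0,0,0]'
python3 - <<'E'
from h import *
import cv2
g=place(RACK,(-18.5,0,0))[0]
im=ctrl.capture("side")[:,:,::-1]
delta([g[0],g[1],70],RACK[2])
u,v=proj("side",[g[0],g[1],95])[0]
u0,v0=int(u)-45,int(v)-45
im=cv2.resize(im[v0:v0+90,u0:u0+90],None,fx=6,fy=6,interpolation=cv2.INTER_CUBIC)
cv2.imwrite("pics/f.png",np.clip(im.astype(float)*1.7,0,255).astype(np.uint8))
E
```

```text
time_s: 3.8
eef_pos: [550.0, 242.0, 73.8]
ee_rot: [0.551, -0.551, 0.443, -0.443]
force: [0.2, 0.2, -0.8]
grip_width: 0.301
time_s: 4.05
eef_pos: [549.7, 241.9, 70.5]
ee_rot: [-0.551, 0.551, -0.443, 0.443]
force: [-0.5, -0.0, -0.1]
grip_width: 0.301
t 4.1 pos [549.8 242.   70.8] F [ 1.2 -1.  -0.7] grip 0.3 sg 1
row [-0.003  0.076  0.002] [ 0.0004 -0.001   0.    ] j [0.22 0.6  1.42 0.   1.12 0.  ]
```

View pics/f.png

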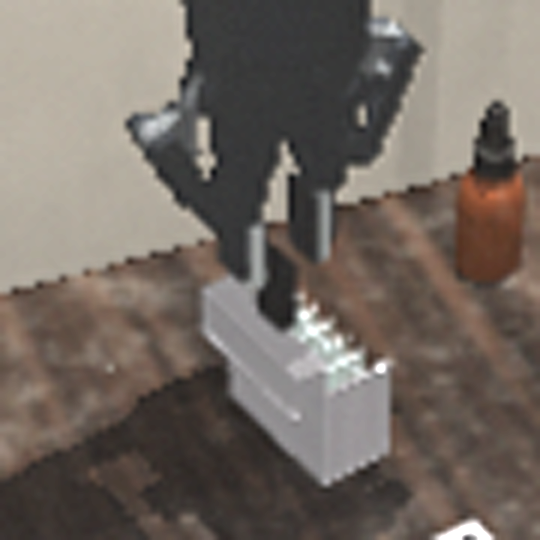

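No contact with the TCP reading 70.8, below the lip's top at 73, and the visible left tip at zoom (262,288) corresponds to z≈100. So the real tips sit well above the reported TCP. Going on down in steps, guided by force and picture.

```bash
python3 -m inch '[0,0.3,0,0,0,0, 0,0.6,0,0,0,0, 0,0.6,0,0,0,0]';  python3 -m inch '[0,0.2,0,0,0,0, 0,0.4,0,0,0,0, 0,0.4,0,0,0,0]'
cat > look.py <<'E'
from h import *
import cv2,sys
def look(name,P,f=6,h=45,cam="side",gain=1.7):
    im=ctrl.capture(cam)[:,:,::-1]
    u,v=proj(cam,P)[0];u0,v0=max(int(u)-h,0),max(int(v)-h,0)
    im=cv2.resize(im[v0:v0+2*h,u0:u0+2*h],None,fx=f,fy=f,interpolation=cv2.INTER_CUBIC)
    cv2.imwrite(f"pics/{name}.png",np.clip(im.astype(float)*gain,0,255).astype(np.uint8))
    return lambda Q:((proj(cam,Q)-[u0,v0])*f+f/2).round().tolist()
E
python3 - <<'E'
from look import *
g=place(RACK,(-18.5,0,95))[0]
look("g",g);delta([g[0],g[1],60],RACK[2])
E
```

```text
time_s: 4.35
eef_pos: [549.6, 241.9, 64.2]
ee_rot: [-0.551, 0.551, -0.443, 0.443]
force: [0.4, 0.1, 0.1]
grip_width: 0.3
time_s: 4.6
eef_pos: [549.7, 242.0, 60.5]
ee_rot: [-0.551, 0.551, -0.443, 0.443]
force: [-0.5, -0.5, 1.0]
grip_width: 0.303
t 4.65 pos [549.8 242.   60.7] F [ 0.3 -0.6 -0.1] grip 0.3 sg 1
row [-0.005  0.074  0.003] [ 0.0004 -0.001   0.    ] j [ 0.22  0.61  1.43 -0.    1.1   0.  ]
```

View pics/g.png

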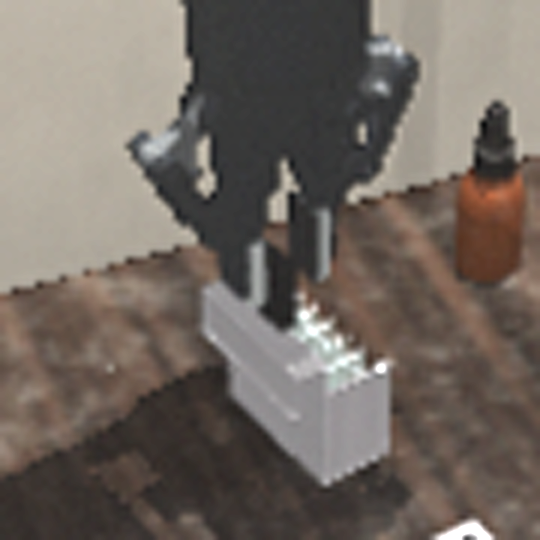

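Tips now at about zoom (262,307), i.e. z≈91, still no contact. 10 mm more, then close.

```bash
python3 -m inch '[0,0.4,0,0,0,0, 0,0.8,0,0,0,0, 0,0.9,0,0,0,0, 0,0.9,0,0,0,0]'; python3 -m inch '[0,0,0,0,0,0, 0,0,0,0,0,0, 0,0,0,0,0,0, 0,0,0,0,0,0]' 1 20
python3 - <<'E'
from look import *
g=place(RACK,(-18.5,0,95))[0]
look("h",g);delta([g[0],g[1],51],RACK[2])
E
```

```text
time_s: 4.98
eef_pos: [549.6, 241.9, 51.4]
ee_rot: [-0.551, 0.551, -0.443, 0.443]
force: [-0.5, -0.3, 0.2]
grip_width: 0.297
time_s: 5.32
eef_pos: [549.8, 242.0, 51.9]
ee_rot: [-0.551, 0.551, -0.443, 0.443]
force: [-0.4, 0.7, -1.7]
grip_width: 0.111
t 5.37 pos [549.8 242.   51.9] F [ 0.2  0.4 -1.7] grip 0.112 sg 1
row [-0.003  0.088  0.001] [ 0.0003 -0.001   0.    ] j [ 0.22  0.62  1.43 -0.    1.09  0.  ]
```

View pics/h.png

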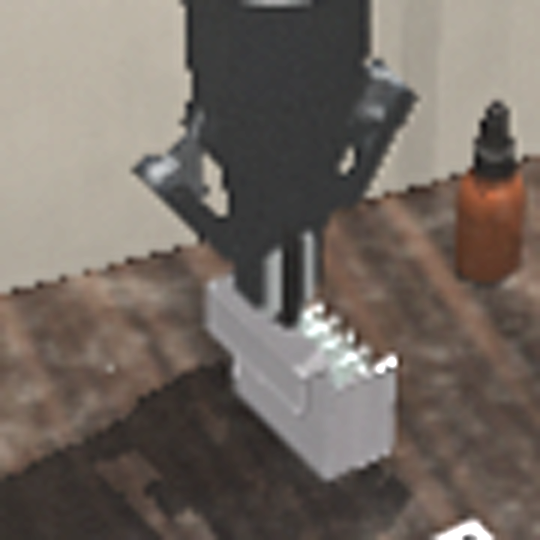

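The fingers now reach down to the grip's base, zoom (270,315). Increase grip and lift.

```bash
python3 -m inch '[0,0,0,0,0,0, 0,0,0,0,0,0, 0,-1,0,0,0,0, 0,-3,0,0,0,0, 0,-6,0,0,0,0, 0,-9,0,0,0,0, 0,-12,0,0,0,0, 0,-13.5,0,0,0,0]' 1 60;  python3 -m inch '[0,0,0,0,0,0, 0,0,0,0,0,0, 0,0,0,0,0,0]'
python3 - <<'E'
from look import *
g=place(RACK,(-18.5,0,195))[0]
f=look("i",g);delta([g[0],g[1],187],RACK[2])
look("i2",g,cam="top",gain=1.2)
for dz in(130,135,140):
  print(dz,[f(place(RACK,q,dz))[0] for q in((-36,-38,73),(-36,38,73),(18,-38,0),(-20,-38,0),(18,-38,56))])
E
```

```text
time_s: 6.03
eef_pos: [550.9, 242.3, 192.0]
ee_rot: [0.553, -0.549, 0.442, -0.444]
force: [0.9, 0.4, -0.5]
grip_width: 0.104
time_s: 6.28
eef_pos: [549.2, 241.8, 185.5]
ee_rot: [-0.55, 0.552, -0.444, 0.443]
force: [-0.2, 0.3, -1.8]
grip_width: 0.106
t 6.33 pos [549.2 241.8 185.3] F [ 0.9 -0.5 -1.4] grip 0.106 sg 1
row [-0.007 -0.171  0.066] [ 0.0031 -0.001   0.    ] j [ 0.22  0.49  1.28 -0.    1.37  0.  ]
130 [[292.0, 320.0], [186.0, 228.0], [396.0, 416.0], [323.0, 448.0], [400.0, 308.0]]
135 [[292.0, 309.0], [186.0, 218.0], [397.0, 406.0], [323.0, 439.0], [401.0, 298.0]]
140 [[292.0, 299.0], [186.0, 207.0], [397.0, 397.0], [324.0, 430.0], [401.0, 288.0]]
```

View pics/i.png

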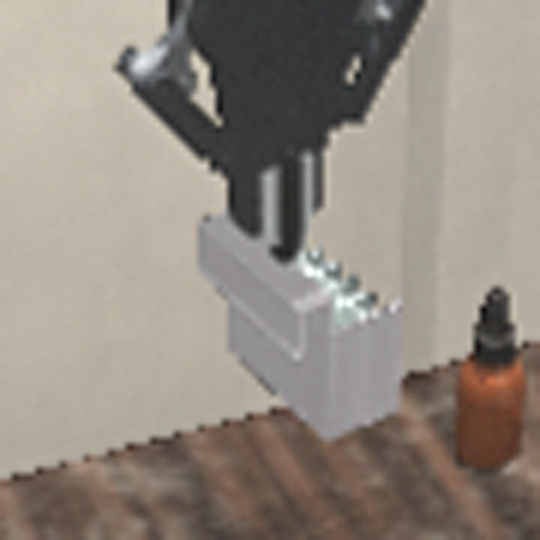

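View pics/i2.png

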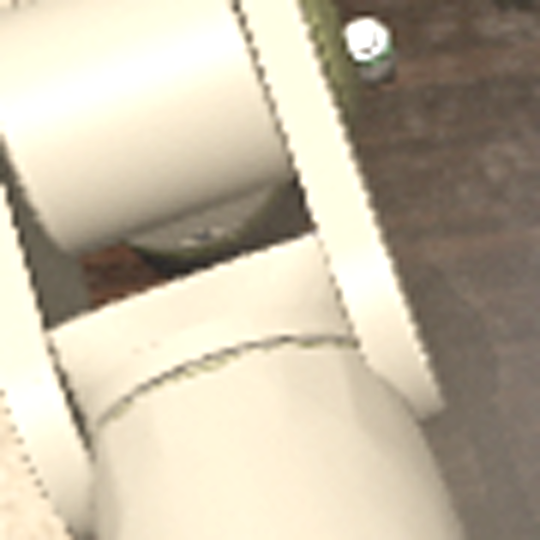

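The rack is lifted and held, F_z ≈ -1.5 N. It sits slightly differently from predicted, with the lip's left end at zoom (203,215) against (186,218), so I'll fit its held pose in 6 DOF before inserting.

Run:
```python
from look import *
g=place(RACK,(-18.5,0,0))[0]
f=look("j",[g[0]+8,g[1]-8,178],f=16,h=24,gain=1.5)
u,v=proj("side",[g[0]+8,g[1]-8,178])[0];print(int(u)-24,int(v)-24)
```

```text
220 94
```

View pics/j.png

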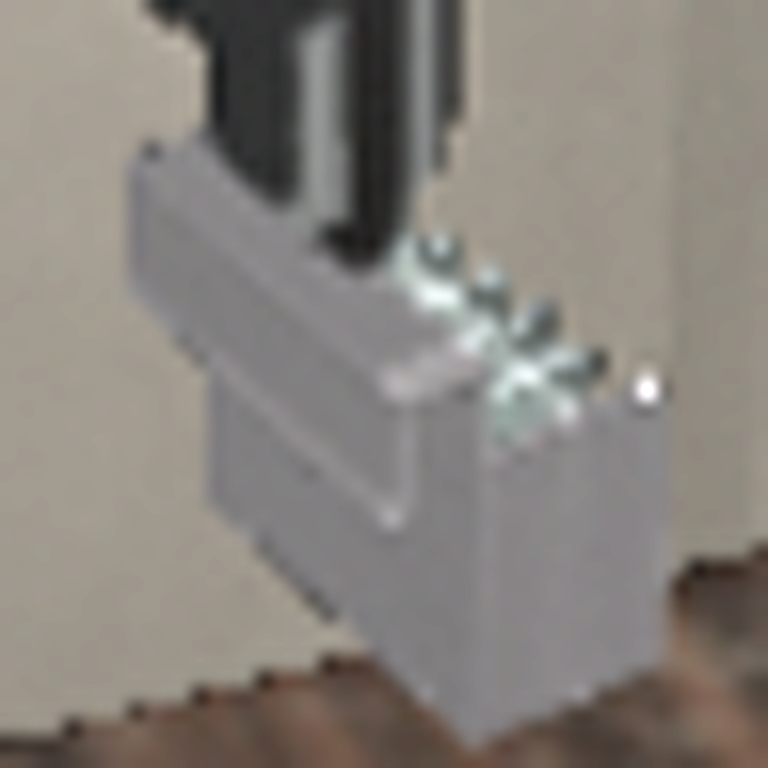

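```bash
cat > fit6.py <<'E'
from h import *
def fit6(obs,p0,prior=(1e3,1e3,1e3,.3,.3,.3),cam="side"):
    M=np.array([m for m,_ in obs],float);U=np.array([u for _,u in obs],float);p0=np.array(p0,float)
    tr=lambda p:R.from_euler("ZYX",p[3:]).apply(M)+p[:3]
    f=lambda p:np.r_[(proj(cam,tr(p))-U).ravel(),(p-p0)/prior]
    r=least_squares(f,p0,x_scale=[10,10,10,.1,.1,.1],loss="soft_l1")
    print("xyz",r.x[:3].round(1),"yaw,pitchY,rollX",r.x[3:].round(3));print(f(r.x)[:-6].reshape(-1,2).round(1).tolist());return r.x
E
python3 - <<'E'
from fit6 import *
d=[((-36,38,73),(135,158)),((-36,38,48),(133,290)),((-36,-38,73),(387,387)),((-36,-38,48),(387,522)),((-20,-38,0),(470,745)),((-20,38,0),(208,505)),((18,-38,0),(665,655)),((18,-38,56),(665,395))]
obs=[(m,(u/16+220-.5,v/16+94-.5)) for m,(u,v) in d]
p0=[568,246,135,.22,0,0]
fit6(obs,p0)
# tool knowledge: grip in pads: y within few mm, yaw known
fit6(obs,p0,(6,3,10,.03,.1,.1))
E
```

```text
xyz [581.2 272.7 109.3] yaw,pitchY,rollX [ 0.184  0.034 -0.021]
[[-0.3, 0.1], [-0.0, 0.1], [0.2, 0.3], [0.0, 0.2], [-0.3, -0.4], [0.5, -0.0], [-0.5, 0.6], [0.5, -1.0]]
xyz [570.1 246.3 131.3] yaw,pitchY,rollX [ 0.198  0.027 -0.018]
[[-1.1, -0.4], [-0.8, -0.2], [0.3, 0.2], [0.1, 0.4], [-0.0, 0.1], [-0.0, 0.1], [0.1, 0.8], [1.1, -1.3]]
```

Held level and aligned within about 0.03 rad; rack origin is about 52 mm below the TCP reading. Carry to above the wall (tank frame: rack origin at x -32, y -10).

```bash
python3 -c "
from h import *
g=place(TANK,(-32-18.5,-10,0))[0];print(g)
delta([g[0],g[1],190],TANK[2])"
```

```text
[486.51318633 -66.21814829   0.        ]
t 6.43 pos [549.4 241.9 185.6] F [-0.4  0.1 -1.5] grip 0.101 sg 1
row [ 28.747  -0.411 -12.747] [ 0.0025  0.0099 -0.    ] j [0.22 0.49 1.28 0.   1.38 0.  ]
```

```bash
python3 -m inch '[1.4,-0.1,-0.6,0,0.01,0, 4.3,-0.2,-1.9,0,0.01,0, 7.7,-0.4,-3.4,0,0.01,0, 11,-0.4,-4.9,0,0.01,0, 14.4,-0.4,-6.4,0,0.01,0, 17.8,-0.4,-7.9,0,0.01,0, 21.2,-0.4,-9.4,0,0.01,0, 24.5,-0.4,-10.9,0,0.01,0]'; python3 -m inch '[2.3,0,-1,0,0,0, 3.6,0,-1.6,0,0,0, 4.2,0,-1.85,0,0,0, 4.2,0,-1.85,0,0,0, 4.2,0,-1.85,0,0,0]'; python3 -c "
from look import *
g=place(TANK,(-32-18.5,-10,0))[0]
delta([g[0],g[1],112],TANK[2])
f=look('k',[g[0],g[1],170],f=6,h=50)
"
```

```text
time_s: 7.1
eef_pos: [495.0, -22.2, 190.4]
ee_rot: [-0.549, 0.549, -0.446, 0.446]
force: [1.3, -0.0, -1.7]
grip_width: 0.102
time_s: 7.52
eef_pos: [486.5, -65.0, 190.7]
ee_rot: [0.549, -0.549, 0.446, -0.446]
force: [-0.9, -1.0, -2.1]
grip_width: 0.104
t 7.52 pos [486.5 -65.  190.7] F [-0.9 -1.  -2.1] grip 0.104 sg 1
row [ 0.127  7.867 -0.016] [ 0.0004 -0.     -0.0006] j [-0.37  0.25  1.61  0.    1.28 -0.58]
```

View pics/k.png

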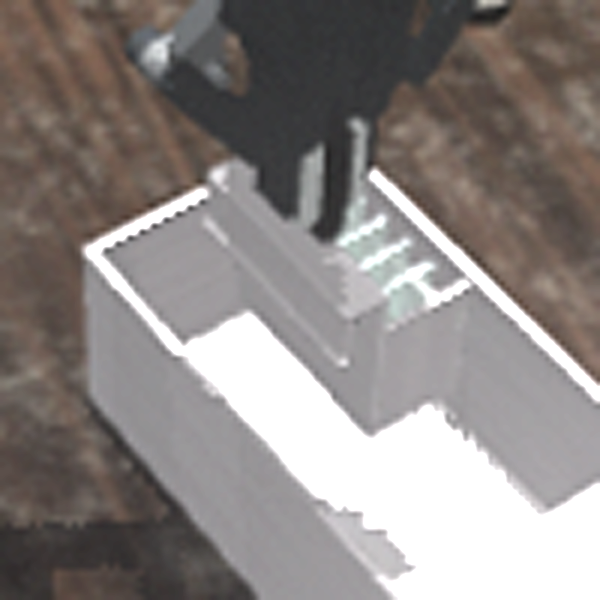

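Rack is held above the tank, lip edge from zoom (215,180) to (345,315). I'll refine the held pose here before lowering.

Run:
```python
from look import *
g=place(TANK,(-40,-15,175))[0]
f=look("l",g,f=16,h=24,gain=1.1)
u,v=proj("side",g)[0];print(int(u)-24,int(v)-24,ctrl.sense()["eef_pos"])
```

```text
251 188 [486.57438308 -64.52246992 190.81703582]
```

View pics/l.png

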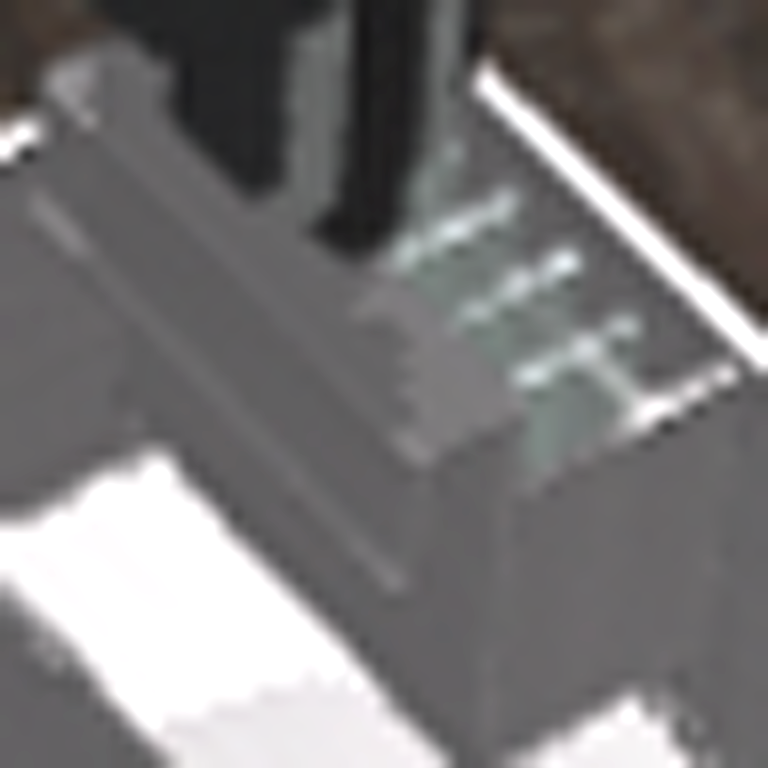

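Run:
```python
from fit6 import *
d=[((-36,38,73),(40,95)),((-36,38,48),(33,195)),((-36,-38,73),(412,465)),((-36,-38,48),(395,592)),((-20,-38,0),(473,768)),((18,-38,56),(738,370)),((-17,-38,56),(528,492)),((-17,-38,73),(518,412))]
obs=[(m,(u/16+251-.5,v/16+188-.5)) for m,(u,v) in d]
g=place(TANK,(-32,-10,139))[0];p0=[*g,.206,0,0];print(p0)
for pr in((1e3,1e3,1e3,.3,.3,.3),(6,3,10,.05,.1,.1),(10,10,1,.02,.05,.05)):
    x=fit6(obs,p0,pr)
    c,s=np.cos(TANK[2]),np.sin(TANK[2]);D=x[:2]-TANK[:2];print("tank xy",c*D[0]+s*D[1],-s*D[0]+c*D[1])
```

```text
[np.float64(504.622039497807), np.float64(-62.434045084792345), np.float64(139.0), 0.206, 0, 0]
xyz [517.8 -40.9 114.5] yaw,pitchY,rollX [ 0.212 -0.015  0.032]
[[0.1, -0.7], [0.3, 1.0], [-0.3, 0.5], [-0.0, 0.4], [-0.2, -0.1], [0.0, -0.3], [-0.5, -0.1], [0.8, -0.5]]
tank xy -14.674579861128045 8.384964041341398
xyz [507.5 -61.1 139.8] yaw,pitchY,rollX [ 0.196 -0.01   0.019]
[[-0.5, -1.8], [-0.3, 0.4], [-0.5, 0.4], [-0.2, 0.7], [0.0, 1.0], [1.1, -0.3], [-0.2, -0.0], [1.1, -0.7]]
tank xy -28.903805103168242 -9.30147327415045
xyz [507.9 -59.8 138.9] yaw,pitchY,rollX [ 0.202 -0.012  0.024]
[[-0.6, -1.7], [-0.4, 0.4], [-0.4, 0.4], [-0.1, 0.7], [-0.0, 0.8], [1.0, -0.4], [-0.2, -0.1], [1.1, -0.7]]
tank xy -28.272598479286327 -8.110120402855179
```

Vision (z constrained) puts the rack at tank x≈-28.6, kinematics at -32; the allowed range is -35 to -28. I'll lower it until the flange is just above the rim, where the comparison with the wall is direct.

```bash
python3 -m inch '[0.1,1.5,-0.1,0,0,0, 0.1,3.5,-0.1,0,0,0, 0.1,5.5,-0.1,0,0,0, 0.1,7.3,-0.1,0,0,0, 0.1,8.3,-0.1,0,0,0, 0.1,8.6,-0.1,0,0,0, 0.1,8.6,-0.1,0,0,0, 0.1,8.6,-0.1,0,0,0]'
python3 - <<'E'
from look import *
g=place(TANK,(-57,-10,100))[0]
f=look("m",g,f=16,h=24,gain=1.2)
u,v=proj("side",g)[0];print(int(u)-24,int(v)-24)
f=look("m2",g,f=8,h=45,gain=1.1,cam="top")
g=place(TANK,(-32-18.5,-10,0))[0];delta([g[0],g[1],72],TANK[2])
E
```

```text
time_s: 8.28
eef_pos: [486.2, -66.6, 105.8]
ee_rot: [0.549, -0.549, 0.445, -0.446]
force: [1.0, 0.4, -0.9]
grip_width: 0.102
241 213
t 8.38 pos [486.3 -66.8 106. ] F [-1.   0.  -1.4] grip 0.104 sg 1
row [-0.056  3.398  0.032] [-0.0016  0.0002  0.001 ] j [-0.38  0.34  1.73  0.    1.07 -0.58]
```

View pics/m.png

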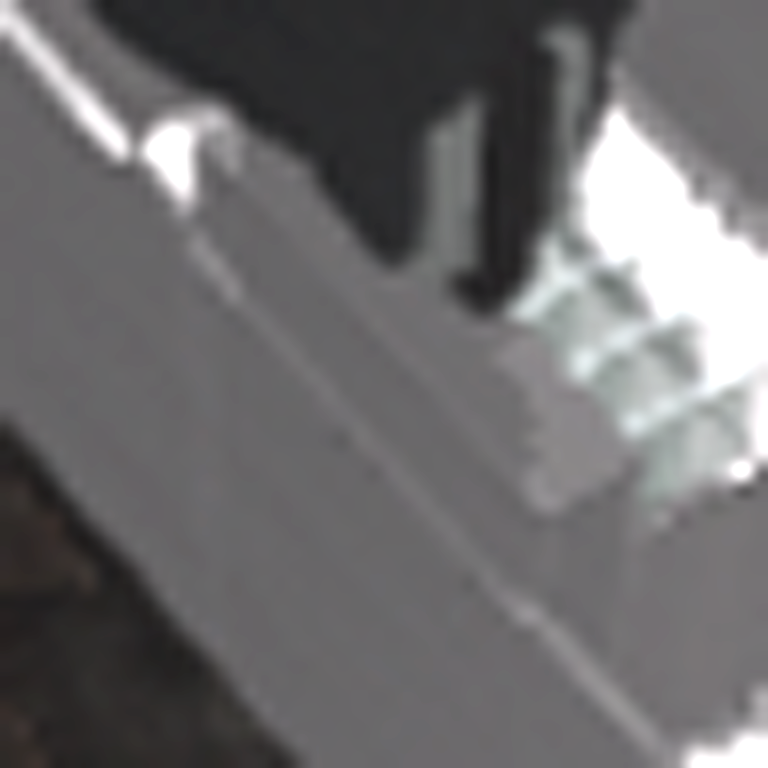

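View pics/m2.png

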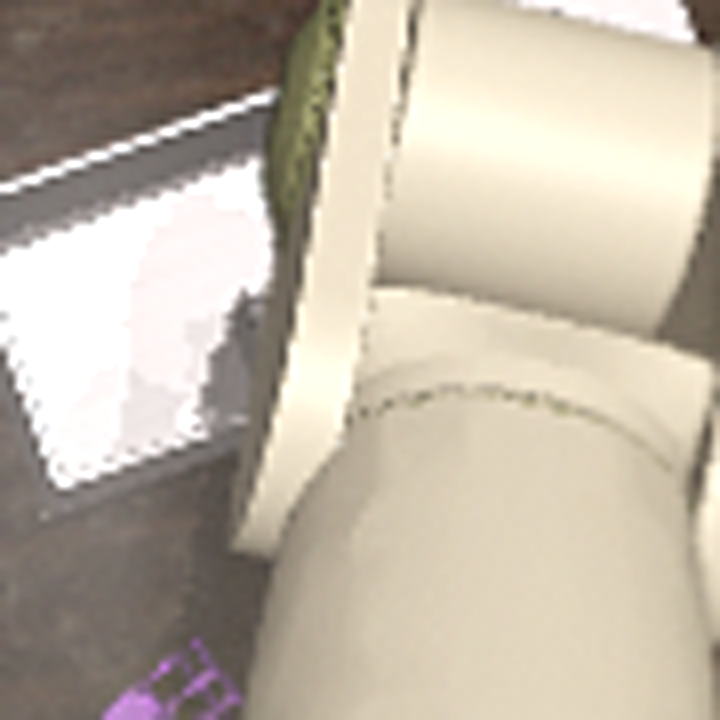

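Run:
```python
from h import *
f=lambda Q:((proj("side",Q)-[241,213])*16+8).round().astype(int).tolist()
print("rim outer",f(place(TANK,[(-59,60,90),(-59,28,90),(-59,-48,90),(-59,-62,90)])))
print("rim inner",f(place(TANK,[(-55,60,90),(-55,28,90),(-55,-48,90)])))
for zr in(50,54,58):
 for x in(-34,-32,-30,-28):
  print(zr,x,f(place(TANK,[(x-36,28,zr+48),(x-36,-48,zr+48),(x-36,28,zr+73),(x-36,-48,zr+73),(x-17,-48,zr+73),(x+18,-48,zr+56)])))
```

```text
rim outer [[82, 121], [215, 272], [554, 653], [621, 728]]
rim inner [[105, 109], [239, 259], [579, 639]]
50 -34 [[149, 271], [489, 657], [151, 152], [499, 541], [619, 471], [824, 427]]
50 -32 [[161, 264], [502, 650], [164, 146], [511, 533], [632, 464], [836, 420]]
50 -30 [[174, 258], [514, 643], [176, 139], [524, 526], [644, 457], [848, 413]]
50 -28 [[186, 251], [527, 635], [189, 132], [537, 519], [657, 450], [860, 406]]
54 -34 [[150, 252], [491, 639], [152, 133], [500, 522], [621, 452], [827, 408]]
54 -32 [[162, 246], [503, 632], [164, 126], [513, 514], [633, 445], [839, 401]]
54 -30 [[174, 239], [516, 624], [177, 119], [526, 507], [646, 438], [851, 395]]
54 -28 [[186, 232], [528, 617], [189, 113], [539, 500], [659, 431], [863, 388]]
58 -34 [[150, 233], [492, 621], [152, 113], [502, 502], [623, 433], [829, 390]]
58 -32 [[162, 227], [505, 613], [164, 107], [515, 495], [635, 426], [841, 383]]
58 -30 [[174, 220], [517, 606], [177, 100], [527, 488], [648, 418], [853, 376]]
58 -28 [[187, 214], [530, 599], [189, 93], [540, 480], [661, 411], [865, 369]]
```

Run:
```python
from look import *
im=ctrl.capture("side")[:,:,::-1]
cv2.imwrite("pics/raw_m.png",im)
c=im[214:260,243:291].astype(float)
c=np.clip((c-60)*2.2,0,255).astype(np.uint8)
cv2.imwrite("pics/m3.png",cv2.resize(c,None,fx=12,fy=12,interpolation=cv2.INTER_NEAREST))
```

```text
(no output)
```

View pics/m3.png

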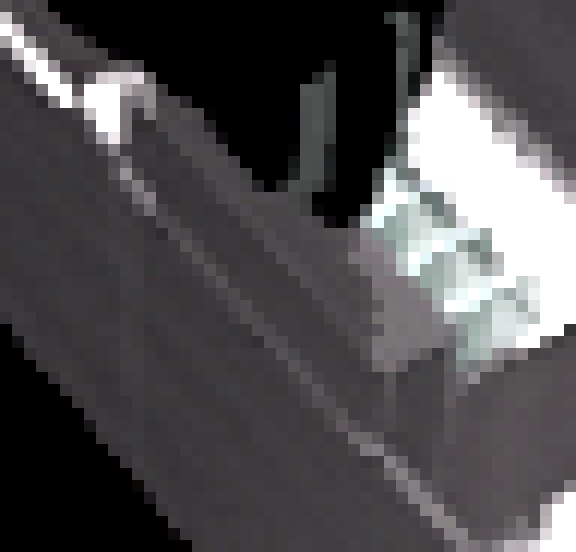

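Run:
```python
from fit6 import *
d=[((-36,-38,48),(350,438)),((-31,-38,48),(381,452)),((-36,-38,73),(372,365)),((-31,-38,73),(390,362)),((-36,38,73),(88,97)),((-17,-38,73),(445,345)),((-36,38,48),(112,150)),((-17,-38,56),(455,378))]
obs=[(m,(u/12+243-.5,v/12+214-.5)) for m,(u,v) in d]
g=place(TANK,(-32,-10,54))[0];p0=[*g,.206,0,0]
for pr in((30,30,2,.02,.05,.05),(30,4,2,.02,.1,.02),(30,30,30,.02,.1,.1)):
    x=fit6(obs,p0,pr)
    c,s=np.cos(TANK[2]),np.sin(TANK[2]);D=x[:2]-TANK[:2];print("tank xy",c*D[0]+s*D[1],-s*D[0]+c*D[1])
```

```text
xyz [506.6 -60.5  53.9] yaw,pitchY,rollX [ 0.206 -0.017  0.015]
[[0.6, 1.8], [-0.0, -0.6], [-0.7, 0.8], [-0.2, -0.2], [1.2, -1.5], [0.8, -2.0], [-0.9, 1.4], [-0.6, 0.1]]
tank xy -29.70475521584257 -8.520449962101885
xyz [507.2 -61.5  54.1] yaw,pitchY,rollX [ 0.205 -0.027  0.002]
[[0.7, 1.8], [0.1, -0.5], [-0.8, 0.8], [-0.3, -0.2], [1.1, -1.2], [0.7, -2.1], [-0.8, 1.7], [-0.5, 0.1]]
tank xy -29.31626865472663 -9.595184775234966
xyz [509.6 -55.4  49.2] yaw,pitchY,rollX [ 0.207 -0.038  0.032]
[[0.6, 1.6], [-0.0, -0.7], [-0.7, 1.0], [-0.2, 0.0], [1.3, -1.4], [0.7, -1.9], [-0.7, 1.1], [-0.6, 0.0]]
tank xy -25.663583153944995 -4.136860771362084
```

Estimates: vision -29.5, kinematics -32.3. A 1.3 mm shift toward the robot puts both well inside the slot's range. Lowering in slow, force-watched steps.

```bash
python3 -m inch '[0,0.3,-0.13,0,0,0, 0,0.6,-0.13,0,0,0, 0,0.9,-0.13,0,0,0, 0,1.2,-0.13,0,0,0, 0,1.4,-0.13,0,0,0, 0,1.4,-0.13,0,0,0]'; python3 -m inch '[0,0.2,0,0,0,0, 0,0.4,0,0,0,0, 0,0.5,0,0,0,0]'
```

```text
time_s: 8.93
eef_pos: [484.1, -66.9, 90.4]
ee_rot: [-0.549, 0.549, -0.446, 0.446]
force: [-0.2, 0.3, -0.9]
grip_width: 0.109
time_s: 9.18
eef_pos: [484.3, -67.0, 85.7]
ee_rot: [-0.549, 0.549, -0.446, 0.446]
force: [0.3, 0.5, -2.0]
grip_width: 0.108
```

Run:
```python
from look import *
g=place(TANK,(-57,-10,100))[0]
f=look("n",g,f=16,h=24,gain=1.2)
g=place(TANK,(-32-18.5,-10,0))[0];delta([g[0],g[1],72],TANK[2])
```

```text
t 9.23 pos [484.3 -67.   85.6] F [-0.8  0.1 -2.6] grip 0.104 sg 1
row [-0.027  1.363  0.236] [ 0.0004 -0.     -0.0002] j [-0.38  0.36  1.76  0.    1.02 -0.58]
```

View pics/n.png

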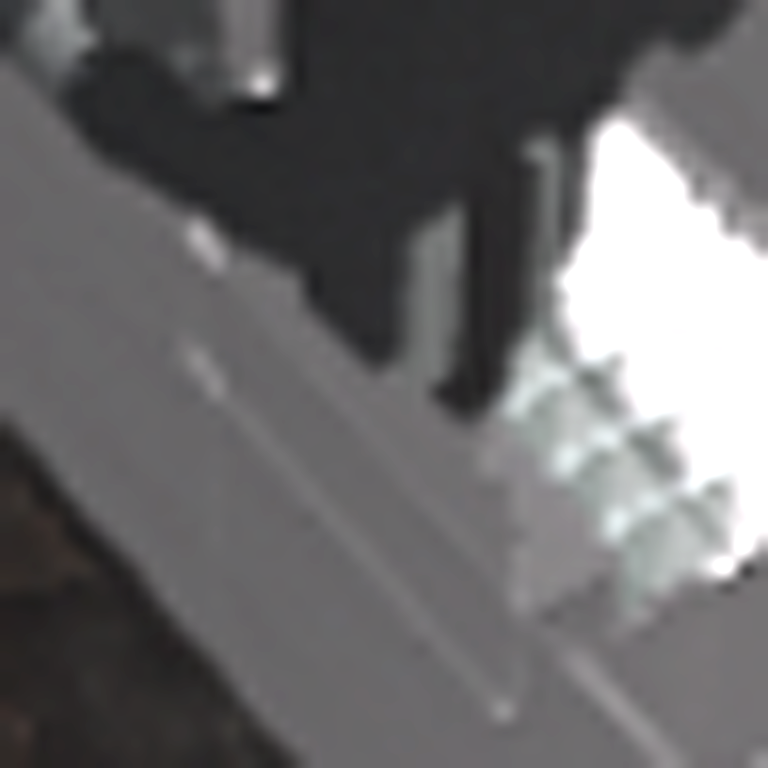

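The flange is now outside the wall, its lower edge running from zoom (190,350) to (505,710), and the rim disappears under the bridge at (575,660), with no side force. Lowering to seat.

```bash
python3 -m inch '[0,0.3,0,0,0,0, 0,0.6,0,0,0,0, 0,0.9,0,0,0,0, 0,1.0,0,0,0,0, 0,1.0,0,0,0,0]'; python3 -m inch '[0,0.1,0,0,0,0, 0,0.2,0,0,0,0, 0,0.2,0,0,0,0]'
```

```text
time_s: 9.65
eef_pos: [484.2, -66.9, 75.6]
ee_rot: [-0.549, 0.549, -0.446, 0.446]
force: [0.4, 0.2, -2.9]
grip_width: 0.108
time_s: 9.9
eef_pos: [484.4, -67.0, 73.9]
ee_rot: [-0.549, 0.549, -0.446, 0.446]
force: [-0.0, -0.8, -2.4]
grip_width: 0.104
```

```bash
python3 -m inch '[0,0.05,0,0,0,0, 0,0.1,0,0,0,0, 0,0.1,0,0,0,0]'; python3 -m inch '[0,0.05,0,0,0,0, 0,0.1,0,0,0,0, 0,0.1,0,0,0,0]'; python3 -m inch '[0,0.05,0,0,0,0, 0,0.1,0,0,0,0, 0,0.1,0,0,0,0]'
```

```text
time_s: 10.15
eef_pos: [484.4, -67.0, 72.9]
ee_rot: [-0.549, 0.549, -0.446, 0.446]
force: [-0.5, -0.5, -2.5]
grip_width: 0.101
time_s: 10.4
eef_pos: [484.3, -67.0, 71.9]
ee_rot: [-0.549, 0.549, -0.446, 0.446]
force: [-0.5, -0.7, -2.1]
grip_width: 0.102
time_s: 10.65
eef_pos: [484.5, -67.0, 71.4]
ee_rot: [0.549, -0.549, 0.446, -0.446]
force: [-2.1, 0.3, 4.9]
grip_width: 0.103
```

Contact at TCP z 71.4 (+4.9 N), matching the expected seat of 72. Releasing.

```bash
python3 -m inch '[0,0,0,0,0,0, 0,0,0,0,0,0, 0,0,0,0,0,0, 0,0,0,0,0,0]' 0.3 20
python3 - <<'E'
from look import *
g=place(TANK,(-57,-10,90))[0]
f=look("o",g,f=12,h=30,gain=1.2)
print("hung pred",f(place(TANK,[(-35-36,28,93),(-71,-48,93),(-71,-48,68),(-35-17,-48,93)])))
print(ctrl.sense()["force"],ctrl.sense()["grip_width"])
E
```

```text
time_s: 10.98
eef_pos: [484.4, -67.0, 71.0]
ee_rot: [0.549, -0.549, 0.446, -0.446]
force: [-0.5, 0.8, -0.4]
grip_width: 0.352
hung pred [[179.0, 259.0], [433.0, 549.0], [426.0, 632.0], [521.0, 497.0]]
[-0.2301489   0.15328679  0.6980839 ] 0.3518334456527305
```

View pics/o.png

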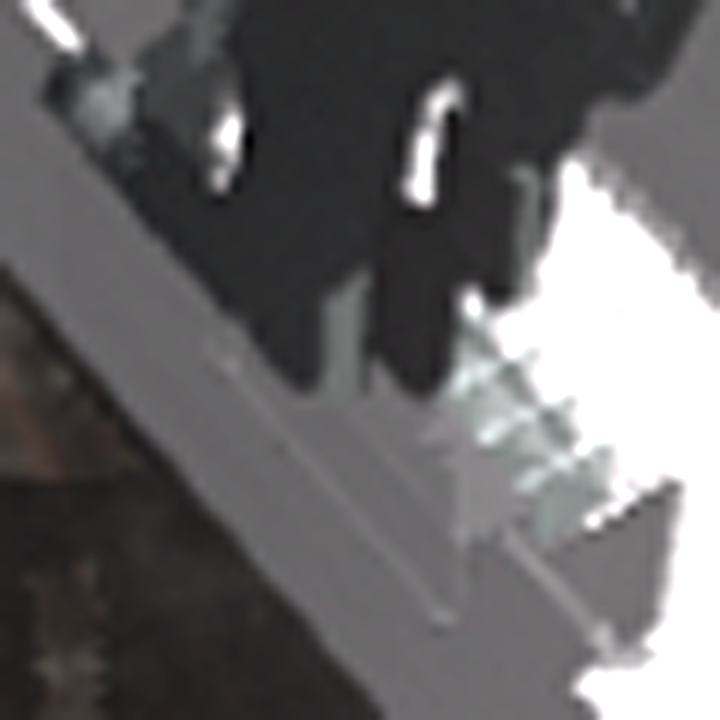

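Rack hangs freely on the wall, flange corner at zoom (440,620) against predicted (426,632), with the grip loose between the fingers. Next: back off along +y, shut the fingers, and use them as a pusher behind the grip.

```bash
python3 -m inch '[0,-0.3,0,0,0,0, 0,-0.6,0,0,0,0, -1,-0.6,0,0,0,0, -2.5,-0.6,0,0,0,0, -4,-0.6,0,0,0,0, -4.5,-0.6,0,0,0,0, -4.5,-0.6,0,0,0,0]'; python3 -m inch '[0,0,0,0,0,0, 0,0,0,0,0,0, 0,0,0,0,0,0, 0,0,0,0,0,0, 0,0,0,0,0,0]' 1 20
python3 - <<'E'
from look import *
im=ctrl.capture("side")[:,:,::-1];cv2.imwrite("pics/raw_p.png",im)
g=place(TANK,(-57,-20,90))[0]
f=look("p",g,f=12,h=30,gain=1.2)
g=place(TANK,(-53.5,-10+22,0))[0];delta([g[0],g[1],77],TANK[2])
E
```

```text
time_s: 11.62
eef_pos: [474.9, -21.8, 77.1]
ee_rot: [0.549, -0.549, 0.445, -0.445]
force: [-0.9, -0.5, -0.1]
grip_width: 0.346
time_s: 12.03
eef_pos: [475.2, -23.3, 77.0]
ee_rot: [-0.549, 0.549, -0.446, 0.446]
force: [-0.2, 0.6, 1.1]
grip_width: -0.001
t 12.13 pos [475.2 -23.2  77. ] F [ 0.3 -0.3 -0.4] grip 0.003 sg 1
row [ 2.245 -0.004 -0.074] [ 0.     -0.0004  0.    ] j [-0.3   0.35  1.8  -0.    0.99 -0.5 ]
```

View pics/p.png

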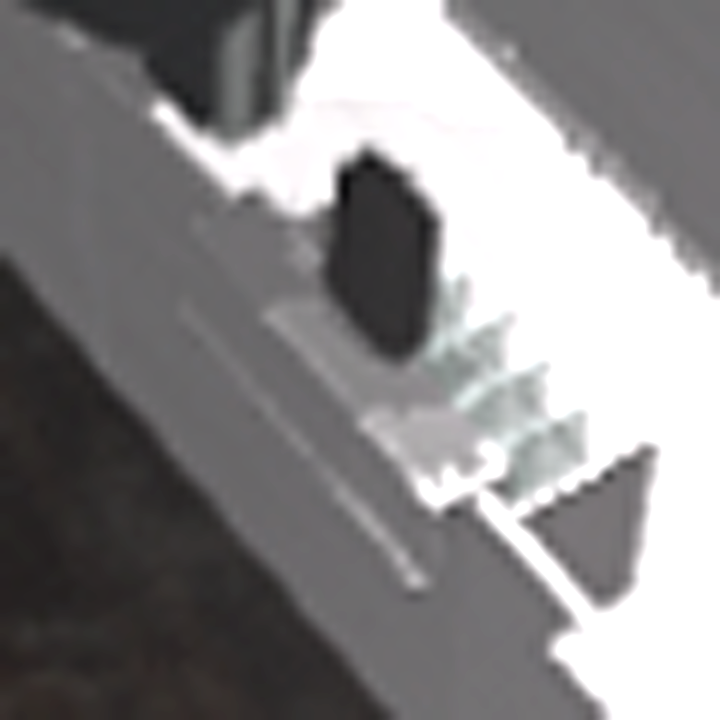

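The rack hangs freely and unaided. Flange end at zoom (418,585), lip end at (435,505); the shut fingers are behind it at (225,130). Now fit where it hangs.

Run:
```python
from h import *
g=place(TANK,(-57,-20,90))[0];u,v=proj("side",g)[0];u0,v0=int(u)-30,int(v)-30
d=[((-36,-38,48),(410,585)),((-36,-38,73),(425,500)),((-36,38,48),(180,305)),((-13.5,-11,110),(437,218)),((-23.5,-11,110),(400,235)),((-23.5,11,110),(335,165)),((18,-38,56),(655,447))]
o={"side":[(m,(a/12+u0-.5,b/12+v0-.5)) for m,(a,b) in d]}
p=fit(o,[500,-60,.2],20)
c,s=np.cos(TANK[2]),np.sin(TANK[2])
def tk(q): D=np.array(q)[:2]-TANK[:2];return np.array([c*D[0]+s*D[1],-s*D[0]+c*D[1]]).round(1)
print("rack tank xy",tk(p),"tcp tank xy",tk(ctrl.sense()["eef_pos"]))
```

```text
pose [ 5.05168e+02 -6.48050e+01  1.58000e-01] cost 2.7
[[0.0, 0.8], [-0.7, 1.0], [-0.2, -0.6], [0.9, -0.1], [-0.1, 0.5], [-0.6, -0.8], [0.8, -1.0]]
rack tank xy [-32.  -12.4] tcp tank xy [-52.7  34.5]
```

```bash
python3 -m inch '[0.5,0.3,-0.08,0,0,0, 1.2,0.5,-0.08,0,0,0, 1.8,0.5,-0.08,0,0,0, 2.0,0.5,-0.08,0,0,0, 2.2,0.5,-0.08,0,0,0, 2.4,0.5,-0.08,0,0,0, 2.6,0.5,-0.08,0,0,0]'; python3 -m inch '[0.2,0,0,0,0,0, 0.4,0,0,0,0,0, 0.6,0,0,0,0,0, 0.8,0,0,0,0,0, 1.0,0,0,0,0,0, 1.2,0,0,0,0,0, 1.4,0,0,0,0,0, 1.6,0,0,0,0,0]'
python3 - <<'E'
from look import *
g=place(TANK,(-57,-40,90))[0]
f=look("q",g,f=12,h=30,gain=1.2)
c,s=np.cos(TANK[2]),np.sin(TANK[2])
D=ctrl.sense()["eef_pos"][:2]-TANK[:2];print(c*D[0]+s*D[1],-s*D[0]+c*D[1],ctrl.sense()["force"])
E
```

```text
time_s: 12.72
eef_pos: [479.7, -48.6, 72.0]
ee_rot: [0.549, -0.549, 0.446, -0.446]
force: [-0.7, 1.8, 1.2]
grip_width: -0.002
time_s: 13.38
eef_pos: [483.1, -64.4, 72.0]
ee_rot: [0.549, -0.549, 0.446, -0.446]
force: [0.7, 1.7, 1.3]
grip_width: 0.001
-53.517578402666956 -7.876027613347981 [-0.51437968  0.73787162  0.15213257]
```

View pics/q.png

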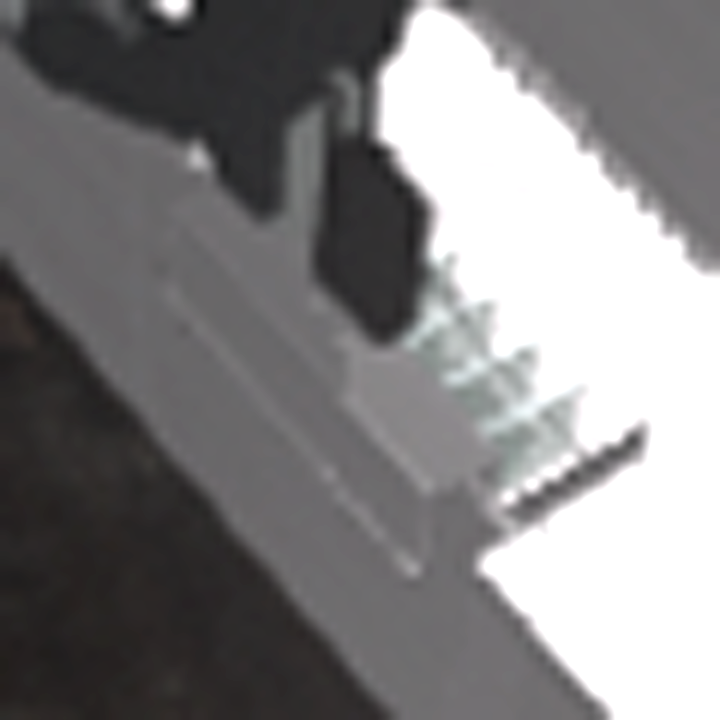

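The rack moves along with the fingers, still hanging on the wall, its lip end now near the cover at (480,560). Continue gently.

```bash
python3 -m inch '[0.2,0,0,0,0,0, 0.4,0,0,0,0,0, 0.6,0,0,0,0,0, 0.8,0,0,0,0,0, 1.0,0,0,0,0,0, 1.2,0,0,0,0,0, 1.4,0,0,0,0,0, 1.6,0,0,0,0,0]';python3 -m inch '[0.2,0,0,0,0,0, 0.4,0,0,0,0,0, 0.6,0,0,0,0,0, 0.8,0,0,0,0,0, 1.0,0,0,0,0,0, 1.2,0,0,0,0,0, 1.4,0,0,0,0,0, 1.6,0,0,0,0,0]'
python3 - <<'E'
from look import *
g=place(TANK,(-57,-60,90))[0]
f=look("r",g,f=12,h=30,gain=1)
c,s=np.cos(TANK[2]),np.sin(TANK[2])
D=ctrl.sense()["eef_pos"][:2]-TANK[:2];print(c*D[0]+s*D[1],-s*D[0]+c*D[1],ctrl.sense()["force"])
E
```

```text
time_s: 14.1
eef_pos: [486.3, -80.1, 72.0]
ee_rot: [-0.549, 0.549, -0.446, 0.446]
force: [-0.4, 2.0, 0.1]
grip_width: -0.001
time_s: 14.77
eef_pos: [489.6, -95.7, 72.0]
ee_rot: [-0.549, 0.549, -0.446, 0.446]
force: [-0.8, 2.5, 0.5]
grip_width: 0.001
-53.52865438282159 -39.877578451171296 [-0.4319219   0.90494218 -0.39193675]
```

View pics/r.png

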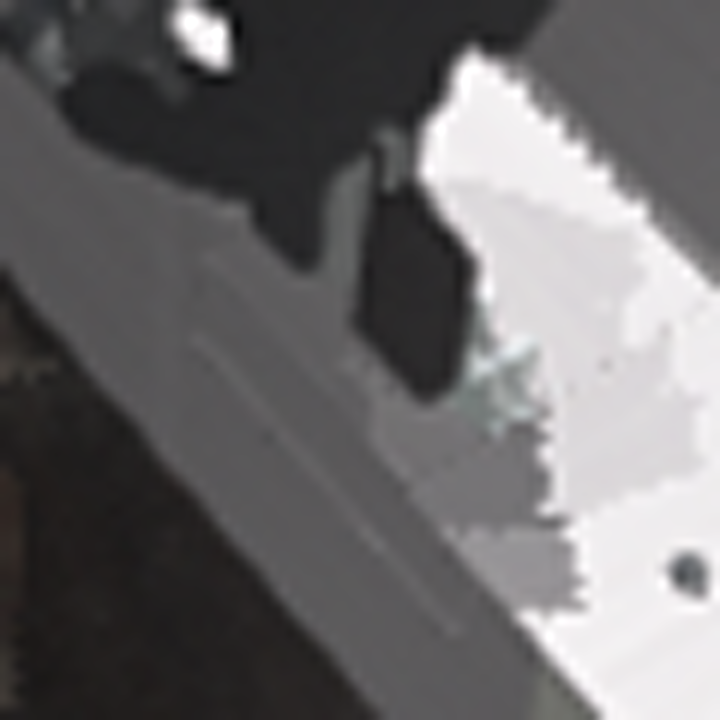

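The leading end is under the cover; grip at zoom (420,290), cover corner to the right. About 10 mm remain, so finer steps with the force watched.

```bash
python3 -m inch '[0.1,0,0,0,0,0, 0.2,0,0,0,0,0, 0.3,0,0,0,0,0, 0.4,0,0,0,0,0, 0.5,0,0,0,0,0, 0.6,0,0,0,0,0, 0.7,0,0,0,0,0]';python3 -m inch '[0.05,0,0,0,0,0, 0.1,0,0,0,0,0]';python3 -m inch '[0.05,0,0,0,0,0, 0.1,0,0,0,0,0]'
```

```text
time_s: 15.4
eef_pos: [491.0, -102.5, 72.0]
ee_rot: [0.549, -0.549, 0.446, -0.446]
force: [-0.9, 1.5, 1.0]
grip_width: 0.0
time_s: 15.57
eef_pos: [491.2, -103.5, 72.0]
ee_rot: [0.549, -0.549, 0.446, -0.446]
force: [0.3, 2.0, 0.7]
grip_width: 0.002
time_s: 15.73
eef_pos: [491.4, -104.4, 72.0]
ee_rot: [-0.549, 0.549, -0.446, 0.446]
force: [0.2, 1.8, 0.9]
grip_width: -0.0
```

```bash
for i in 1 2 3; do :; done; python3 -m inch '[0.05,0,0,0,0,0, 0.1,0,0,0,0,0]';python3 -m inch '[0.05,0,0,0,0,0, 0.1,0,0,0,0,0]'
python3 - <<'E'
from look import *
g=place(TANK,(-57,-60,90))[0]
f=look("s",g,f=12,h=30,gain=1.4)
c,s=np.cos(TANK[2]),np.sin(TANK[2])
D=ctrl.sense()["eef_pos"][:2]-TANK[:2];print(c*D[0]+s*D[1],-s*D[0]+c*D[1],ctrl.sense()["force"])
for y in(-66,-69,-72): print(y,f(place(TANK,[(-35-36,y-38,68),(-71,y+38,68),(-71,y+38,93),(-35-13.5,y-11,130),(-35-23.5,y-11,130),(-35-23.5,y-11,93)])))
E
```

```text
time_s: 15.9
eef_pos: [491.4, -104.8, 72.0]
ee_rot: [0.549, -0.549, 0.446, -0.446]
force: [-2.6, 8.1, 5.5]
grip_width: -0.002
time_s: 16.07
eef_pos: [491.4, -104.9, 72.1]
ee_rot: [0.549, -0.548, 0.447, -0.445]
force: [-2.7, 12.6, 7.4]
grip_width: 0.005
-53.63591365898252 -48.85570322852359 [-3.00787741 10.66561222  6.39178517]
-66 [[458.0, 671.0], [191.0, 361.0], [196.0, 278.0], [491.0, 283.0], [443.0, 311.0], [427.0, 440.0]]
-69 [[469.0, 684.0], [201.0, 373.0], [206.0, 289.0], [502.0, 295.0], [454.0, 323.0], [438.0, 452.0]]
-72 [[480.0, 696.0], [211.0, 385.0], [216.0, 301.0], [514.0, 307.0], [466.0, 336.0], [449.0, 464.0]]
```

View pics/s.png

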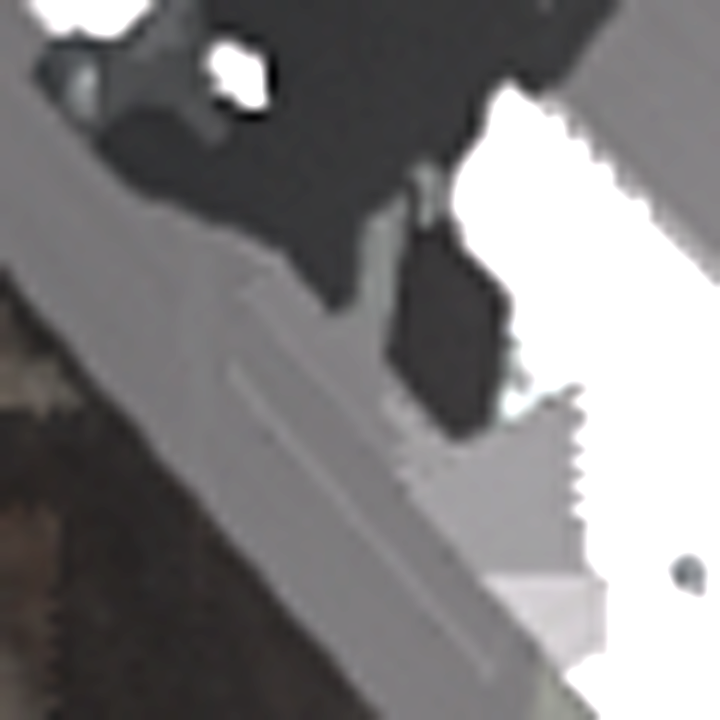

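Firm stop at TCP tank y = -48.9 (expected -50 for home), force rising to about 12 N: the end wall. Back off at once.

```bash
python3 -m inch '[-0.1,0,0,0,0,0, -0.3,0,0,0,0,0, -0.6,0,0,0,0,0, -1,0,0,0,0,0, -1.5,-0.3,0,0,0,0, -2,-1.5,0,0,0,0, -2,-3,0,0,0,0]'; python3 -m inch '[-1.5,-2,0,0,0,0, -3,-5,0,0,0,0, -5,-8,0,0,0,0, -7,-10,0,0,0,0, -7,-10,0,0,0,0, -7,-10,0,0,0,0]'
python3 - <<'E'
from look import *
g=place(TANK,(-57,-60,90))[0]
f=look("t",g,f=12,h=30,gain=1.4)
look("t2",g,f=12,h=30,gain=1.1,cam="top")
im=ctrl.capture("side")[:,:,::-1];cv2.imwrite("pics/raw_t.png",im)
print(ctrl.sense()["force"])
for y in(-66,-69,-72): print(y,f(place(TANK,[(-35-36,y-38,68),(-71,y+38,68),(-71,y+38,93),(-35-13.5,y-11,130),(-35-23.5,y-11,130),(-35-23.5,y+11,130)])))
E
```

```text
time_s: 16.7
eef_pos: [486.9, -85.6, 101.8]
ee_rot: [-0.549, 0.549, -0.447, 0.445]
force: [0.2, -0.4, -0.2]
grip_width: 0.001
time_s: 17.2
eef_pos: [473.6, -17.6, 202.8]
ee_rot: [0.549, -0.549, 0.445, -0.446]
force: [-0.2, 0.6, 0.1]
grip_width: 0.004
[ 0.0287888  -0.3087537  -0.84915714]
-66 [[458.0, 671.0], [191.0, 361.0], [196.0, 278.0], [491.0, 283.0], [443.0, 311.0], [361.0, 221.0]]
-69 [[469.0, 684.0], [201.0, 373.0], [206.0, 289.0], [502.0, 295.0], [454.0, 323.0], [372.0, 233.0]]
-72 [[480.0, 696.0], [211.0, 385.0], [216.0, 301.0], [514.0, 307.0], [466.0, 336.0], [383.0, 245.0]]
```

View pics/t.png

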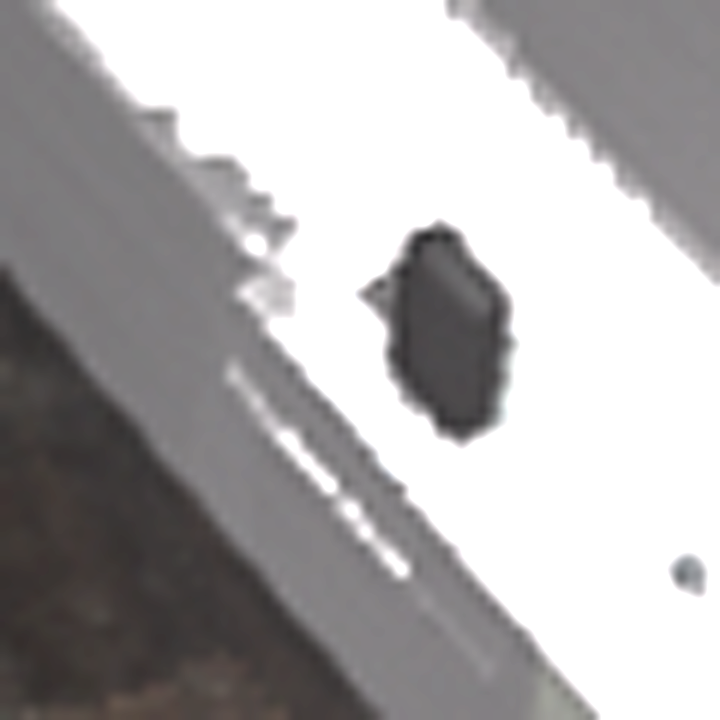

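View pics/t2.png

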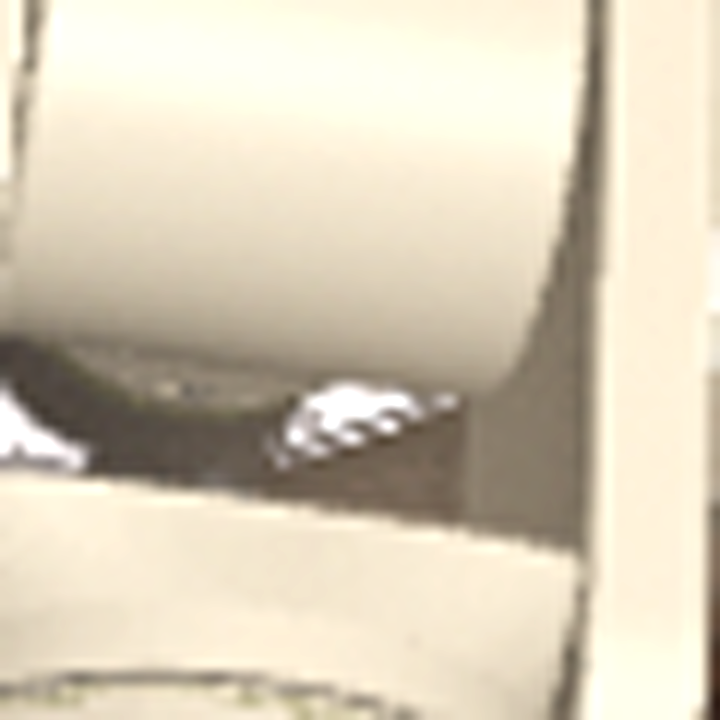

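After retreat the rack stays where it was, flange at zoom (232,365) to (490,670). Moving the arm clear to check with both cameras.

```bash
python3 -m inch '[-3,-2,0,0,0,0, -6,-2,0,0,0,0, -9,-2,0,0,0,0, -12,-2,0,0,0,0, -15,-2,0,0,0,0, -18,-2,0,0,0,0, -21,-2,0,0,0,0, -24,-2,0,0,0,0]'; python3 -m inch '[-2,0,0,0,0,0, -2,0,0,0,0,0, -2,0,0,0,0,0]'
python3 - <<'E'
from look import *
for n in("side","top"):
    im=ctrl.capture(n)[:,:,::-1];cv2.imwrite(f"pics/raw_u_{n}.png",im)
    u,v=proj(n,place(TANK,(-45,-60,95)))[0];u0,v0=int(u)-25,int(v)-25;print(n,u0,v0)
    c=cv2.resize(im[v0:v0+50,u0:u0+50],None,fx=12,fy=12,interpolation=cv2.INTER_NEAREST)
    cv2.imwrite(f"pics/u_{n}.png",c)
E
```

```text
time_s: 18.02
eef_pos: [423.8, 217.4, 220.9]
ee_rot: [-0.548, 0.549, -0.447, 0.446]
force: [-0.0, 0.7, 0.2]
grip_width: 0.0
time_s: 18.27
eef_pos: [420.0, 236.2, 220.9]
ee_rot: [-0.548, 0.55, -0.446, 0.445]
force: [-0.0, -0.6, -0.2]
grip_width: -0.002
side 259 227
top 300 174
```

View pics/raw_u_side.png

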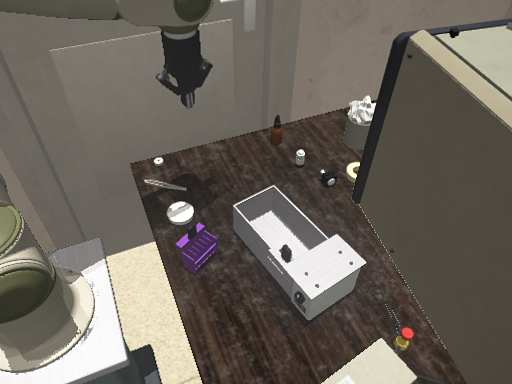

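View pics/u_side.png

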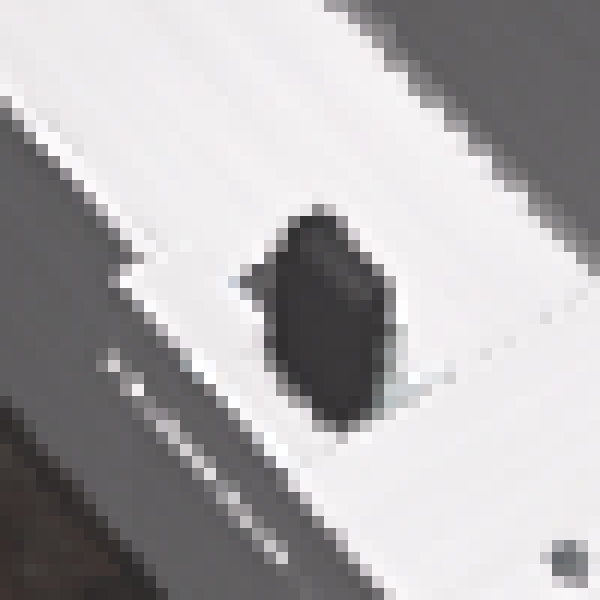

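View pics/u_top.png

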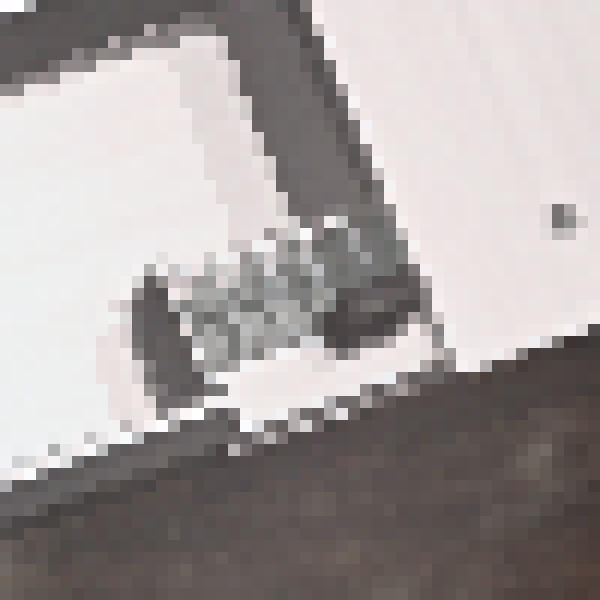

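Both views: the rack hangs level on the wall (flange outside, plates inside), grip just outside the cover edge, bystanders in place. Fit its y along the wall.

Run:
```python
from h import *
S=lambda a,b:(a/12+259-.5,b/12+227-.5); T=lambda a,b:(a/12+300-.5,b/12+174-.5)
o={"side":[((-36,38,73),S(115,283)),((-36,38,48),S(105,357)),((-23.5,11,110),S(278,228)),((-13.5,11,110),S(318,205)),((-13.5,-11,110),S(393,275))],
"top":[((-36,38,73),T(240,440)),((-17,38,73),T(212,378)),((-23.5,11,110),T(325,345)),((18,38,56),T(140,270))]}
c,s=np.cos(TANK[2]),np.sin(TANK[2])
def tk(q): D=np.array(q)[:2]-TANK[:2];return np.array([c*D[0]+s*D[1],-s*D[0]+c*D[1]]).round(1)
for q in(o,{"side":o["side"]},{"top":o["top"]}):
    p=fit(q,[490,-118,.2],20);print(tk(p),p[2]-TANK[2])
# cover edge reference seen in images
for n,u0,v0 in(("side",259,227),("top",300,174)):
    print(n,((proj(n,place(TANK,[(-73,-88,104),(0,-88,104),(-73,-34,93)]))-[u0,v0]+.5)*12).round().tolist())
```

```text
pose [ 5.16754e+02 -1.20591e+02  2.42000e-01] cost 5.62
[[-1.3, -0.3], [-0.9, 0.5], [-0.8, -0.8], [-0.2, -1.3], [0.7, 0.2], [0.3, -0.1], [0.1, -0.7], [2.1, -1.6], [0.6, -1.0]]
[-32.  -69.4] 0.03647681195297195
pose [ 5.16448e+02 -1.23761e+02  1.72000e-01] cost 1.43
[[-0.5, -0.5], [-0.1, 0.3], [-0.4, -0.2], [0.3, -0.5], [0.7, 1.3]]
[-33.  -72.4] -0.03428132483536761
pose [ 5.14473e+02 -1.18150e+02  2.41000e-01] cost 1.45
[[-0.3, 0.8], [-0.6, 0.2], [1.4, -0.7], [-0.0, -0.2]]
[-33.8 -66.6] 0.0345108113109914
side [[284.0, 478.0], [622.0, 272.0], [87.0, 295.0]]
top [[462.0, 371.0], [351.0, 104.0], [254.0, 451.0]]
```

Side camera gives y = -72.4; the top camera gives -66.6 from coarse picks, though the cover corner is also off there by about 0.6 px. To settle it I'll do one light re-touch: if the rack is home, force rises at once at TCP y≈-48.9 with no sliding phase.

```bash
python3 -c "
from h import *
g=place(TANK,(-53.5,-22,0))[0];delta([g[0],g[1],220],TANK[2]);delta([g[0],g[1],72],TANK[2])"
```

```text
t 18.37 pos [420.4 235.3 221.3] F [-0.2  0.2 -0.4] grip 0.002 sg 1
row [32.07   0.143  0.033] [ 0.0013 -0.0011  0.0004] j [ 0.27  0.2   1.59 -0.    1.35  0.06]
t 18.37 pos [420.4 235.3 221.3] F [-0.2  0.2 -0.4] grip 0.002 sg 1
row [32.065 14.943  0.052] [ 0.0013 -0.0011  0.0004] j [ 0.27  0.2   1.59 -0.    1.35  0.06]
```

```bash
python3 -m inch '[2,0,0,0,0,0, 6,0,0,0,0,0, 10,0,0,0,0,0, 14,0,0,0,0,0, 18,0,0,0,0,0, 22,0,0,0,0,0, 26,0,0.03,0,0,0, 29,0,0.03,0,0,0]'; python3 -m inch '[2,0,0,0,0,0, 3.0,0,0,0,0,0, 3.0,0,0,0,0,0, 3.0,3,0,0,0,0, 3.0,6,0,0,0,0, 3.0,9,0,0,0,0, 3.0,11,0,0,0,0, 3.0,11,0,0,0,0]'; python3 -c "
from h import *
g=place(TANK,(-53.5,-22,0))[0];delta([g[0],g[1],72],TANK[2])"
```

```text
time_s: 19.03
eef_pos: [479.7, -51.7, 221.8]
ee_rot: [-0.548, 0.548, -0.447, 0.447]
force: [0.5, 1.5, 0.3]
grip_width: -0.001
time_s: 19.7
eef_pos: [483.6, -75.0, 108.5]
ee_rot: [-0.548, 0.55, -0.448, 0.443]
force: [-0.8, 0.4, -0.8]
grip_width: -0.0
t 19.7 pos [483.6 -75.  108.5] F [-0.8  0.4 -0.8] grip -0.0 sg 1
row [0.413 3.646 0.192] [ 0.006   0.0007 -0.0044] j [-0.39  0.34  1.72  0.    1.09 -0.6 ]
```

```bash
python3 -m inch '[0,0,0,0,0,0, 0,1,0.1,0,0,0, 0,2.2,0.15,0,0,0, 0,3.2,0.15,0,0,0, 0,3.6,0.15,0,0,0, 0,3.6,0.15,0,0,0, 0,3.6,0.15,0,0,0]'; python3 -c "
from h import *
g=place(TANK,(-53.5,-47,0))[0];delta([g[0],g[1],72],TANK[2])"
```

```text
time_s: 20.28
eef_pos: [487.7, -76.7, 76.4]
ee_rot: [0.549, -0.549, 0.446, -0.446]
force: [-0.5, -0.1, 0.4]
grip_width: -0.002
t 20.28 pos [487.7 -76.7  76.4] F [-0.5 -0.1  0.4] grip -0.002 sg 1
row [ 2.654  0.439 -0.199] [-0.0005 -0.      0.0003] j [-0.39  0.38  1.75 -0.    1.01 -0.6 ]
```

```bash
python3 -m inch '[0.5,0.4,-0.2,0,0,0, 1.0,0.4,-0.2,0,0,0, 1.5,0.4,-0.2,0,0,0, 1.8,0.4,-0.2,0,0,0, 2.0,0.4,-0.2,0,0,0, 2.2,0.4,-0.2,0,0,0, 2.35,0.4,-0.2,0,0,0, 2.35,0.4,-0.2,0,0,0]'; for k in 1; do python3 -m inch '[0.05,0,0,0,0,0, 0.1,0,0,0,0,0]'; done; python3 -m inch '[0.05,0,0,0,0,0, 0.1,0,0,0,0,0]'; python3 -m inch '[0.05,0,0,0,0,0, 0.1,0,0,0,0,0]'
```

```text
time_s: 20.95
eef_pos: [490.3, -100.2, 72.0]
ee_rot: [0.549, -0.549, 0.446, -0.446]
force: [0.2, 0.2, -0.9]
grip_width: -0.0
time_s: 21.12
eef_pos: [490.5, -100.9, 72.0]
ee_rot: [0.549, -0.549, 0.446, -0.446]
force: [-0.3, -0.7, 0.3]
grip_width: 0.0
time_s: 21.28
eef_pos: [490.7, -101.9, 72.0]
ee_rot: [0.549, -0.549, 0.446, -0.446]
force: [-0.1, -0.3, 0.1]
grip_width: 0.001
time_s: 21.45
eef_pos: [490.9, -103.0, 72.0]
ee_rot: [0.549, -0.549, 0.446, -0.446]
force: [-0.2, -0.4, 0.2]
grip_width: -0.001
```

No contact yet up to y = -103.0 (earlier stop -104.8). Continue in half-millimetre steps.

```bash
for k in 1; do python3 -m inch '[0.05,0,0,0,0,0, 0.1,0,0,0,0,0]'; done; python3 -m inch '[0.03,0,0,0,0,0, 0.05,0,0,0,0,0]'; python3 -m inch '[0.03,0,0,0,0,0, 0.05,0,0,0,0,0]'
```

```text
time_s: 21.62
eef_pos: [491.1, -104.0, 72.0]
ee_rot: [-0.549, 0.549, -0.446, 0.446]
force: [-0.2, 0.0, 0.5]
grip_width: 0.002
time_s: 21.78
eef_pos: [491.2, -104.5, 72.0]
ee_rot: [-0.549, 0.549, -0.446, 0.446]
force: [-0.1, -0.8, -0.4]
grip_width: -0.005
time_s: 21.95
eef_pos: [491.2, -104.8, 72.0]
ee_rot: [0.549, -0.549, 0.446, -0.446]
force: [-0.1, 1.1, 0.8]
grip_width: -0.002
```

```bash
python3 -m inch '[0.03,0,0,0,0,0, 0.04,0,0,0,0,0]'
```

```text
time_s: 22.12
eef_pos: [491.2, -104.8, 72.0]
ee_rot: [0.549, -0.549, 0.446, -0.446]
force: [-1.3, 5.5, 2.7]
grip_width: 0.001
```

Rigid at the same spot with no sliding: the rack is against a stop. Retreat and take a last look.

```bash
python3 -m inch '[-0.1,0,0,0,0,0, -0.3,0,0,0,0,0, -0.8,0,0,0,0,0, -1.5,0,0,0,0,0, -2,-1,0,0,0,0, -2.5,-3,0,0,0,0, -3,-6,0,0,0,0, -4,-9,0,0,0,0]'; python3 -m inch '[-3,-2,0,0,0,0, -6,-5,0,0,0,0, -9,-5,0,0,0,0, -13,-5,0,0,0,0, -17,-5,0,0,0,0, -21,-5,0,0,0,0, -25,-5,0,0,0,0, -25,-5,0,0,0,0]';  python3 -m inch '[-2,0,0,0,0,0, -2,0,0,0,0,0, -2,0,0,0,0,0]'
python3 - <<'E'
from look import *
for n in("side","top"):
    im=ctrl.capture(n)[:,:,::-1];cv2.imwrite(f"pics/raw_v_{n}.png",im)
    a=cv2.imread(f"pics/raw_u_{n}.png");u,v=proj(n,place(TANK,(-45,-60,95)))[0];u,v=int(u),int(v)
    print(n,np.abs(im[v-25:v+25,u-25:u+25].astype(int)-a[v-25:v+25,u-25:u+25]).mean())
z=lambda im,u0,v0,w,h:cv2.resize(im[v0:v0+h,u0:u0+w],None,fx=10,fy=10,interpolation=cv2.INTER_CUBIC)
im=cv2.imread("pics/raw_v_top.png");cv2.imwrite("pics/v_top.png",z(im,295,170,60,50))
E
```

```text
time_s: 22.78
eef_pos: [482.7, -65.7, 163.5]
ee_rot: [-0.549, 0.549, -0.446, 0.446]
force: [1.2, -0.6, -0.1]
grip_width: -0.001
time_s: 23.45
eef_pos: [429.8, 184.2, 212.9]
ee_rot: [0.551, -0.55, 0.444, -0.444]
force: [0.7, -1.0, 0.9]
grip_width: -0.001
time_s: 23.7
eef_pos: [427.7, 198.5, 212.5]
ee_rot: [0.549, -0.549, 0.445, -0.446]
force: [1.1, -0.4, 0.8]
grip_width: 0.001
side 0.5233333333333333
top 2.7245333333333335
```

View pics/v_top.png

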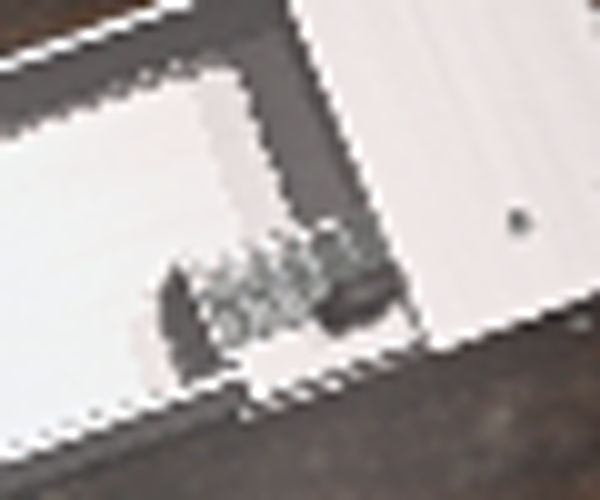

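View pics/raw_v_side.png

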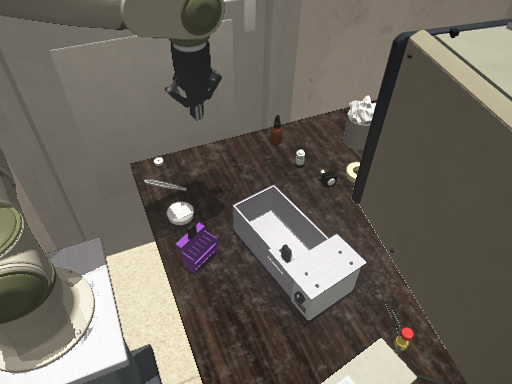

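Unchanged after the re-touch (side view difference about 0.5 grey levels), and the other things are in place. Handing in.

```bash
python3 -c "
from rig import ctrl
print(ctrl.finish_job())"
```

```text
the job is handed in; nothing more can be done
None
```

I hung the steel rack by its lip on the tank's near wall, clear of the cover, and let go of it there. With the shut fingers behind its grip I then slid it gently along the wall until it stopped solid, with its leading end under the cover. I handed in at about 24 s with the arm clear.

**Checks that agreed:**
- **Hung:** the final pictures show the flange outside the wall and the plates inside the tank. The grip is just outside the cover, and I saw no change in the other things on the desk.
- **Home:** sliding took about 2 N. The stop was at TCP tank y ≈ -49, against an expected -50, and the force rose to about 13 N there. A later re-touch stopped solid at the same place, about 5 N, with no sliding. The side camera gives rack y ≈ -72.

**Checks that disagreed:**
- **Rack position:** the top camera gave rack y ≈ -67, from coarse hand-picked points. A rougher measure of how much lip shows there gave -69 to -72. I trusted the firm stop and the side camera.
- **Finger height:** the fingertips sat roughly 25 mm higher than the reported TCP. My first close caught only the top of the grip, so I regrasped lower, guided by picture and force.

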